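Restock the snap-hook rack with cork key floats

ROBOT

A 6-joint arm with a two-finger parallel gripper is mounted at the origin on a cart in front of the work surface, level with it; the furniture and walls round the work are solid. World frame = base frame: x ahead of the robot, y to its left, z up, the work surface at z = 0. Lengths are in m, angles in rad, forces in N, time in s.
With the tool pointing down it reaches from about 0.3 to 0.875 m from the base axis. Payload 6.4 kg.
Tool frame: the origin (TCP) lies at the very end of the fingers, on their centre line; the grasp point (between the pads) lies 19 mm behind it; z points along the fingers, y is the direction in which the jaws open and shut (so a half turn about z gives the same grasp; the last joint's range is limited). The gripper opens to 85 mm and grips with 20 to 120 N. Pads are 22 mm wide; open, the fingers measure 114 mm over their backs; the gripper's body (76 mm by 85 mm) begins 54 mm behind the grasp point. The pads swing forward as they close: fully open they stand 13 mm farther back than shut.
Start: joints at [-1.429, 0.181, 1.607, -0, 1.354, -0.206], TCP at [0.196, -0.541, 0.231] pointing down, gripper open.
Joint ranges: [-2.99, 2.99], [-0.89, 2.07], [0.3, 2.58], [-1.14, 4.28], [0, 2.63], [-3.12, 3.12]. Speed limits (rad/s): [2.57, 2.57, 3.01, 3.14, 3.14, 3.14].

INTERFACE

Orientations are given as a unit quaternion [w, x, y, z].
In Python, from bench import telemetry, imaging, ctrl gives the robot as it stands.
- The arm moves only by the shell command python3 -m pendant 'ROWS' [OPENING]. ROWS is JSON, a list that holds one entry, the list of rows, each a list of 6 numbers: the shift along the tool's x, y, z in units of 200 mm (1.0 is 200 mm), then the turn, a rotation vector about the tool's x, y, z in units of pi rad (1.0 is pi rad). In form: [[[tx, ty, tz, rx, ry, rz], ...]]. A call has 1 to 12 rows; each row shifts and turns the pose as measured when the row begins, along the tool's axes as they then stand; what a row does not reach is not made up. A row lasts 1/8 s, in which the tool goes at most 62.5 mm and 10.7 degrees, less where a joint would pass 70% of its speed; a pose out of reach is approached as far as the arm can. A call with a number of a shift or a turn outside -1 to 1 is refused whole. A call with a gripper value outside its range is refused whole. OPENING is the closure, from 0 (fully open) to 1 (shut), set as the call begins (- or left out, the last holds). The fingers move at their own pace and stop on an object; the grip force is fixed at half the most. Time passes only in rows, so rows that do not move let the fingers close. It gives the time, the measured TCP pose, the force and the opening at its end, in the units of the state.
- telemetry.get_obs(): the state, without advancing time (a new reading comes with each control period).
- imaging.camera(name): name is "scene" or "top"; returns a dict with "pixels" (400x640x3 uint8, blue, green, red), "vfov" (degrees; the focal length in pixels is half the picture's height over the tangent of half this angle, whatever the lens; pixels are square), "cx", "cy" (the principal point, pixels), "R" (3x3) and "t" (3): a world point X has camera coordinates R X + t. Camera axes: x right, y down, z forward; pixel columns grow to the right and rows downward; lengths in m; the calibration is good to about 2 mm. A picture is of the moment at which its call begins. There is no depth.
- ctrl.hand_in(): hands the job in, once; it reports no verdict.
The state is a dict: "time_s": time; "q": joint angles; "dq": joint speeds; "joint_efforts": joint torques, N m; "eef_pos": TCP position; "eef_rot": TCP orientation; "wrist_force": force on the tool from outside, world axes, zero at the start; "torque": the same for the moment, N m; "opening": opening from 0.0 (shut) to 1.0 (fully open).
Only numpy, scipy, OpenCV 4.12 (cv2) and the standard library are available. Lean on these libraries where they do the work, as an engineer would, in place of code of your own. Each camera call takes 0.05 s, during which the arm holds its last target.

TASK

Restock the key-float rack: first take the hand-wash bottle that was left standing before the hooks and set it upright on the bath tray beside the soap. Then clip every cork key float on the table onto a snap hook of its own, by pushing the end of its wire eye in past the sprung gate until the gate snaps shut behind it, and leave the floats hanging freely from the hooks. Do not tip the bottle over, and leave the soap and the glass candle where they are.

Things in the scene. Friction and masses are not known exactly. Their poses are not given: they have to be found in the camera images.
- float1_mid (a point): Centre of the cork of a cork key float: rounded cork block 60 x 36 x 22 mm (own x, y, z) with a stiff steel wire eye at one end, 103 mm long over all, 35 g. +x points from cork to eye, z is square to its flat side; it works either way up. Starts flat on the table, eye roughly away from the robot. All floats are alike; some may be absent.
- float1_eye (a point): Middle of the eye's straight end bar on float 1, 70 mm from the cork's centre along x, at half thickness. The eye is a closed loop of 5 mm wire in the float's flat plane: 25 mm wide inside (along y), 37 mm free between end bar and cork; the bar is straight for 20 mm.
- hook1 (a point): Snap hook 1, leftmost from the robot; hooks 1-5 stand 66 mm apart in a row on a rack 370 mm wide with a 16 mm base board. Each is an upright closed loop of 6 mm steel wire in its own x-z plane, its back screwed to the rack's bar. x points from the robot's side into the rack, z up, y along the bar. This point: middle of the shut gate's top end, 182 mm above the table.
- hook2 (a point): Snap hook 2, like hook 1. Of every hook: the sprung gate is the loop's front side, a straight 5 mm bar from its pivot 40 mm below this point up to this point; it folds inward only. The nose ends 9 mm above this point, with a 3.5 mm slit over the shut gate. The loop's bottom is 51 mm below and 22 mm behind this point, its back wire 40 mm behind, its top 26 mm above.
- hook3 (a point): Snap hook 3, like hook 1. Of every hook: an eye's bar held level along y and pushed straight in along x, at this point's height (up to 2 mm higher or 4 mm lower), folds the gate in and passes over its end after about 20 mm; then the gate springs shut in the eye. The push takes 1 to 4 N. The bar meets the back wire at 34 mm.
- hook5 (a point): Snap hook 5, the rightmost, like hook 1.
- hook4 (a point): Snap hook 4, like hook 1. Of every hook: a float let go with its bar inside slides down the gate and swings down to hang under the loop, its cork's centre then some 67 mm above the table and 22 mm behind this point.
- float2_mid (a point): Centre of the cork of float 2, like float 1.
- float2_eye (a point): Middle of the end bar of the eye on float 2.
- float3_mid (a point): Centre of the cork of float 3, like float 1.
- float3_eye (a point): Middle of the end bar of the eye on float 3.
- float4_mid (a point): Centre of the cork of float 4, like float 1.
- float4_eye (a point): Middle of the end bar of the eye on float 4.
- float5_mid (a point): Centre of the cork of float 5, like float 1.
- float5_eye (a point): Middle of the end bar of the eye on float 5.
- gate1 (a joint): Gate of hook 1: 0 shut; grows as it is folded inward, to 0.9 rad; a spring shuts it.
- gate2 (a joint): Gate of hook 2: 0 shut; grows as it is folded inward, to 0.9 rad; a spring shuts it.
- gate3 (a joint): Gate of hook 3: 0 shut; grows as it is folded inward, to 0.9 rad; a spring shuts it.
- gate4 (a joint): Gate of hook 4: 0 shut; grows as it is folded inward, to 0.9 rad; a spring shuts it.
- gate5 (a joint): Gate of hook 5: 0 shut; grows as it is folded inward, to 0.9 rad; a spring shuts it.
- bottle_mid (a point): Amber hand-wash bottle with pump, 175 mm tall, about 0.3 kg, standing before the rack. Point half-way up (87.5 mm); the bottle's axis is 4 mm from it along its +x. Body 62 mm in diameter up to 125 mm, collar 34 mm in diameter from 125 to 143 mm, pump head from 161 to 175 mm with a spout that reaches 39 mm from the axis along the bottle's -x. z is up.
- tray_top (a point): Centre of the upper face of the bath tray, a flat decorated glass tray 108 (x) x 176 (y) mm, 8 mm thick, on the table. A soap bar lies on its -y half; its +y half is free.
- soap_1: Wrapped soap bar 52 x 78 x 26 mm lying crosswise on the bath tray; origin at the centre of its underside. Stays where it is.
- glass_candle: Candle in a decorated glass, 66 mm in diameter, 101 mm tall; origin at the centre of its underside. Bystander.

How it is judged:
By the outcome, as a careful person would: the job done as asked, in the order asked, and still so for the second after the job is handed in, with the robot touching nothing.
Of float1, float2, float3, float4, float5 only 4 to 5 are there at a start; the rules pass over those that are not, and their reading is None.
At some moment in a run one of float1, float2, float3, float4, float5 may be knocked a few centimetres aside while the robot is not near it.
It also fails if it takes over 210 s, if anything falls off the work surface, if the arm or the gripper's body presses on something with over 40 N, if the wrist force passes 120 N, or if a joint passes its speed limit or range.

## Working session

There is one attempt and no reset: what is moved stays moved. The work goes in short steps, Python scripts to look and compute and a shell command to move; the robot and the scene stay as the last step left them, time stands still between calls to the robot, and variables do not carry over. Pictures are saved under pics/ and viewed, and the job is handed in when it is done.

```bash
ls; mkdir -p pics
python3 - <<'E'
from bench import telemetry, imaging
import cv2
print(telemetry.get_obs())
for n in("scene","top"):
    c=imaging.camera(n); cv2.imwrite(f"pics/{n}0.png",c["pixels"]); print({k:v for k,v in c.items() if k!="pixels"})
E
```

```text
pics
{'time_s': 0.0, 'q': array([-1.42931021e+00,  1.81560390e-01,  1.60801083e+00, -3.22874061e-05,
        1.35377529e+00, -2.06299302e-01]), 'dq': array([-7.40140670e-04, -8.96807626e-04, -9.68276199e-04,  3.32089867e-04,
        1.82996706e-03,  2.56641675e-05]), 'joint_efforts': array([ 4.49406298e-04, -4.44866323e+01, -3.51337981e+01, -1.34510869e-04,
        9.41658363e-03,  2.47560104e-05]), 'eef_pos': array([ 0.19589752, -0.54001579,  0.2303719 ]), 'eef_rot': array([-8.76976431e-04,  9.84917741e-01,  1.73021024e-01,  1.26595207e-05]), 'wrist_force': array([-0.40113567,  0.82113574, -0.6674231 ]), 'torque': array([0.00615968, 0.012296  , 0.08670594]), 'opening': 1.0002588340587149}
{'vfov': 45.02437108143747, 'cx': 318.76662020641504, 'cy': 191.0784530170338, 'R': array([[-0.7820501 , -0.62317094,  0.0074577 ],
       [-0.31825267,  0.38904632, -0.86449882],
       [ 0.53582915, -0.67845482, -0.50257953]]), 't': array([0.4326445 , 0.28810153, 0.93927572])}
{'vfov': 47.1660973766266, 'cx': 326.32431628049494, 'cy': 192.36634594888565, 'R': array([[-0.02249125, -0.99967104, -0.01232676],
       [-0.98581179,  0.02422754, -0.16609679],
       [ 0.1663408 ,  0.00841614, -0.98603241]]), 't': array([0.01581156, 0.58261331, 1.50913448])}
```

View pics/scene0.png

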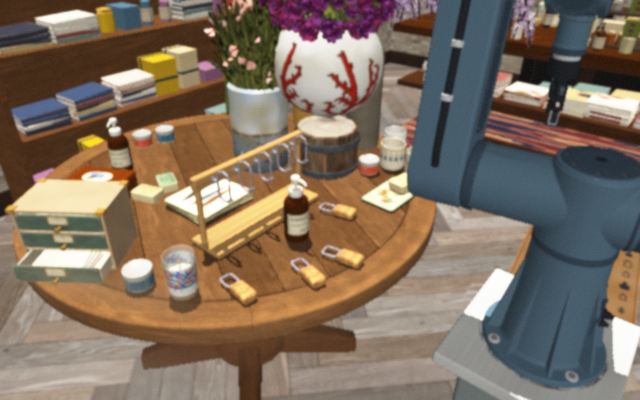

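View pics/top0.png

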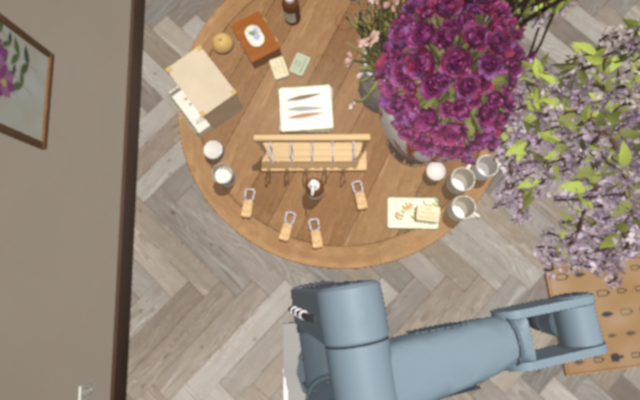

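The pictures show four floats, at about (248,203), (287,227), (316,233) and (360,195) in the top view. The bottle is at (314,187), the tray at (413,212) with the soap on its right half, and the candle at (222,176). I'll enlarge both views for accurate picks.

```bash
cat > h.py <<'E'
import numpy as np, cv2
from bench import telemetry, imaging
def cam(n):
    c=imaging.camera(n); c["f"]=200/np.tan(np.radians(c["vfov"]/2)); return c
def proj(c,X):
    p=c["R"]@np.asarray(X,float)+c["t"]; return np.array([c["cx"]+c["f"]*p[0]/p[2],c["cy"]+c["f"]*p[1]/p[2]])
def ray(c,u,v):
    d=c["R"].T@np.array([(u-c["cx"])/c["f"],(v-c["cy"])/c["f"],1.]); return -c["R"].T@c["t"],d/np.linalg.norm(d)
def plane(c,u,v,z):
    o,d=ray(c,u,v); return o+d*(z-o[2])/d[2]
def tri(r):
    A=0;b=0
    for o,d in r:
        P=np.eye(3)-np.outer(d,d);A=A+P;b=b+P@o
    X=np.linalg.solve(A,b); return X,[np.linalg.norm((np.eye(3)-np.outer(d,d))@(X-o)) for o,d in r]
def crop(c,name,x0,y0,x1,y1,s):
    im=cv2.resize(c["pixels"][y0:y1,x0:x1],None,fx=s,fy=s,interpolation=cv2.INTER_CUBIC)
    for x in range((x0+9)//10*10,x1,10):
        cv2.line(im,(int((x-x0+.5)*s),0),(int((x-x0+.5)*s),6 if x%50 else 14),(0,0,255),1)
        if x%20==0: cv2.putText(im,str(x),(int((x-x0)*s)-8,22),0,.35,(0,0,255),1)
    for y in range((y0+9)//10*10,y1,10):
        cv2.line(im,(0,int((y-y0+.5)*s)),(6,int((y-y0+.5)*s)),(0,0,255),1)
        if y%20==0: cv2.putText(im,str(y),(8,int((y-y0)*s)+5),0,.35,(0,0,255),1)
    cv2.imwrite("pics/"+name,im)
E
python3 - <<'E'
from h import *
t=cam("top");s=cam("scene")
crop(t,"t1.png",200,120,460,265,3)
crop(s,"s1.png",180,120,430,310,3.1)
E
```

```text
(no output)
```

View pics/t1.png

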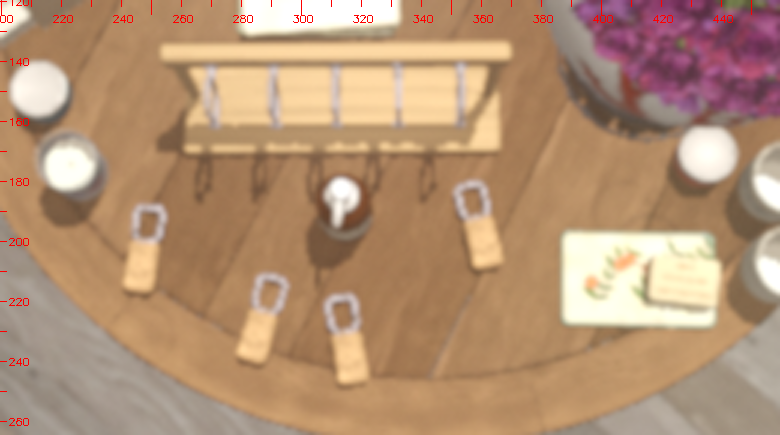

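View pics/s1.png

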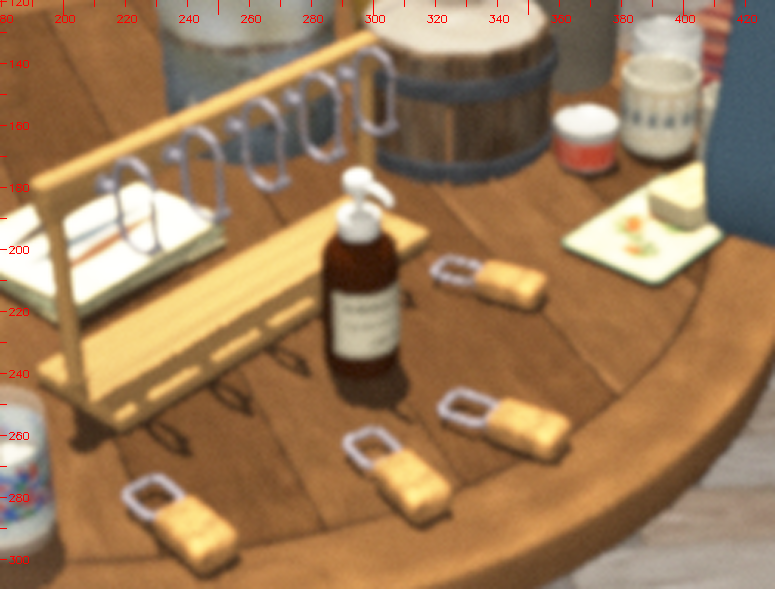

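Run:
```python
from h import *
t=cam("top");s=cam("scene")
crop(t,"t2.png",250,130,380,175,6)
crop(s,"s2.png",205,125,315,210,7)
crop(t,"t3.png",290,170,340,205,12)
for c in(t,s): print(-c["R"].T@c["t"],c["f"])
```

```text
[ 0.32367205 -0.01101002  1.58502061] 458.1513386829408
[-0.07325255  0.79478278  0.71789764] 482.55241054487493
```

View pics/t2.png

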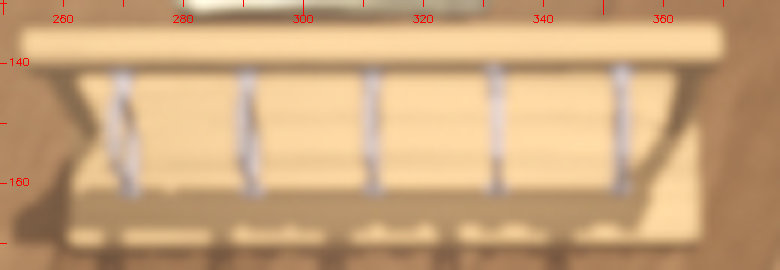

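View pics/s2.png

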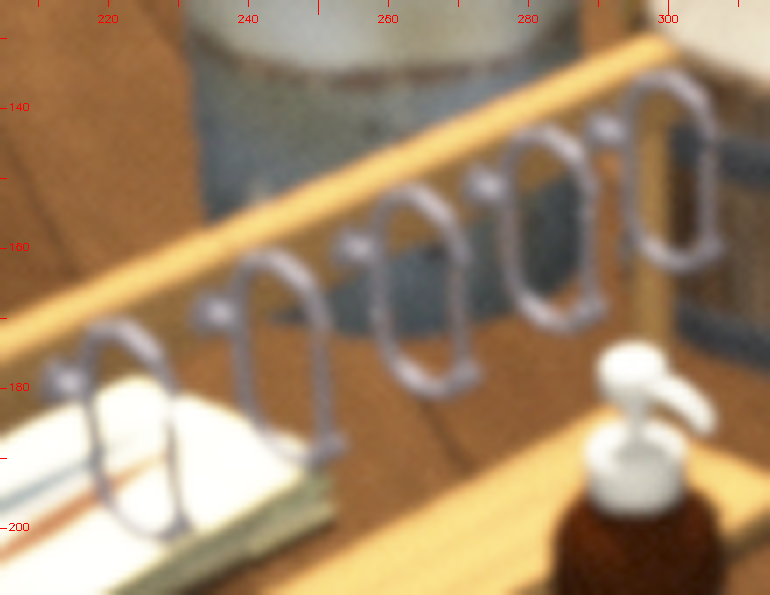

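View pics/t3.png

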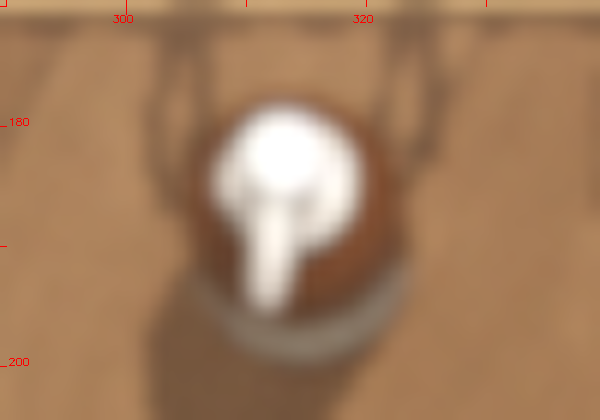

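Run:
```python
from h import *
np.set_printoptions(precision=4,suppress=True)
t=cam("top");s=cam("scene")
T=[(271,161.2),(291.5,161.2),(311.6,161),(332.5,161),(352.8,160.6)]
B=[(183,525),(329,445),(468,376),(595,308),(709,247)]
for a,b in zip(T,B):
    u,v=b[0]/7+204.5,b[1]/7+124.5
    print("pivot tri",*tri([ray(t,*a),ray(s,u,v)]),"planes z.142",plane(t,*a,.142),plane(s,u,v,.142))
# bottom loop points (z .131), top loop (z .208) in scene
for n,z,P in(("bot",.131,[(165,537),(313,462),(436,396),(560,330),(680,269)]),("top",.208,[(112,322),(262,252),(407,188),(541,128),(660,73)])):
    for p in P: print(n,plane(s,p[0]/7+204.5,p[1]/7+124.5,z))
# bar ends top view; base corners
for p in[(22,60),(722,60),(22,25),(722,25)]: print("bar z?",plane(t,p[0]/6+249.5,p[1]/6+129.5,.2))
for p in[(68,243),(700,243)]: print("base z.016",plane(t,p[0]/6+249.5,p[1]/6+129.5,.016))
# bottle head: circle centre top, spout tip
hc=(282/12+289.5,152/12+169.5); sp=(265/12+289.5,308/12+169.5)
hs=(633/7+204.5,358/7+124.5)
print("head",tri([ray(t,*hc),ray(s,*hs)]),plane(t,*hc,.175))
print("spout",plane(t,*sp,.165))
cc=(286/12+289.5,183/12+169.5); print("collar",plane(t,*cc,.143))
```

```text
pivot tri [0.6729 0.1773 0.1432] [np.float64(0.0007653403342745377), np.float64(0.0007653403342745868)] planes z.142 [0.6738 0.178  0.142 ] [0.6736 0.1758 0.142 ]
pivot tri [0.6713 0.1113 0.1445] [np.float64(0.00019303783764590562), np.float64(0.0001930378376459682)] planes z.142 [0.6721 0.1116 0.142 ] [0.6744 0.1082 0.142 ]
pivot tri [0.6696 0.0458 0.1445] [np.float64(0.001124343080289463), np.float64(0.0011243430802893243)] planes z.142 [0.6711 0.0466 0.142 ] [0.6716 0.0422 0.142 ]
pivot tri [ 0.6682 -0.0212  0.1449] [np.float64(0.000512651598546204), np.float64(0.0005126515985462021)] planes z.142 [ 0.6694 -0.021   0.142 ] [ 0.6714 -0.0255  0.142 ]
pivot tri [ 0.6681 -0.0866  0.1447] [np.float64(0.00031559739370293205), np.float64(0.00031559739370311723)] planes z.142 [ 0.669  -0.0865  0.142 ] [ 0.6713 -0.0908  0.142 ]
bot [0.6867 0.173  0.131 ]
bot [0.6845 0.1069 0.131 ]
bot [0.6844 0.046  0.131 ]
bot [ 0.684  -0.0197  0.131 ]
bot [ 0.6819 -0.0861  0.131 ]
top [0.7001 0.1748 0.208 ]
top [0.6996 0.109  0.208 ]
top [0.697  0.0422 0.208 ]
top [ 0.6949 -0.0247  0.208 ]
top [ 0.6939 -0.0898  0.208 ]
bar z? [0.7309 0.2262 0.2   ]
bar z? [ 0.7214 -0.1388  0.2   ]
bar z? [0.7498 0.2263 0.2   ]
bar z? [ 0.7402 -0.1395  0.2   ]
base z.016 [0.6736 0.2303 0.016 ]
base z.016 [ 0.6643 -0.1387  0.016 ]
head (array([0.5944, 0.0417, 0.1755]), [np.float64(0.0005378979278693703), np.float64(0.0005378979278695035)]) [0.595 0.042 0.175]
spout [0.5554 0.0476 0.165 ]
collar [0.5927 0.0423 0.143 ]
```

```bash
cat >> h.py <<'E'
from scipy.spatial.transform import Rotation as Ro
def plan(x,y,z,yaw_deg):
    """remaining shift/turn to a tool-down pose with tool x at yaw (half turn equivalent chosen nearest)"""
    o=telemetry.get_obs(); w,a,b,c=o["eef_rot"]; R=Ro.from_quat([a,b,c,w])
    best=None
    for k in(0,180):
        T=Ro.from_euler("z",yaw_deg+k,degrees=True)*Ro.from_euler("x",180,degrees=True)
        r=(R.inv()*T).as_rotvec()
        if best is None or np.linalg.norm(r)<np.linalg.norm(best): best=r
    d=R.inv().apply(np.array([x,y,z])-o["eef_pos"])
    np.set_printoptions(precision=4,suppress=True)
    tx=R.apply([1,0,0]); print("t=%.2f"%o["time_s"],"pos",o["eef_pos"],"yaw %.1f"%np.degrees(np.arctan2(tx[1],tx[0])),"q6 %.2f"%o["q"][5],"open %.2f"%o["opening"],"F",o["wrist_force"])
    n=max(np.linalg.norm(d)/.0625,np.degrees(np.linalg.norm(best))/10.7)
    print("total d",d/.2,"rot",best/np.pi,"rows>=%.1f"%n)
    return d/.2,best/np.pi
E
python3 - <<'E'
from h import *
np.set_printoptions(precision=4,suppress=True)
t=cam("top");s=cam("scene")
U=lambda p:(p[0]/3+199.5,p[1]/3+119.5)
for p in[(561,230),(717,232),(716,327),(560,324)]: print("tray",plane(t,*U(p),.008))
for p in[(650,253),(720,258),(718,308),(646,303)]: print("soap top",plane(t,*U(p),.034))
u=lambda p:(p[0]/3.1+179.5,p[1]/3.1+119.5)
for p in[(560,240),(655,285),(725,233)]: print("tray scene",plane(s,*u(p),.008))
print("flower",tri([ray(t,450,80),ray(s,335,15)]))
for p in [(70,165)]: print("candle top",plane(t,*U(p),.101))
plan(.40,-.05,.28,0)
plan(.594,.042,.20,0)
E
```

```text
tray [ 0.5712 -0.2066  0.008 ]
tray [ 0.5644 -0.3869  0.008 ]
tray [ 0.4544 -0.3788  0.008 ]
tray [ 0.4621 -0.2007  0.008 ]
soap top [ 0.5381 -0.3032  0.034 ]
soap top [ 0.5305 -0.3822  0.034 ]
soap top [ 0.4737 -0.3763  0.034 ]
soap top [ 0.4813 -0.2956  0.034 ]
tray scene [ 0.5709 -0.2127  0.008 ]
tray scene [ 0.4621 -0.2016  0.008 ]
tray scene [ 0.4585 -0.321   0.008 ]
flower (array([ 0.7838, -0.3333,  0.4682]), [np.float64(0.014869846244788631), np.float64(0.014869846244788737)])
candle top [0.6425 0.3434 0.101 ]
t=0.50 pos [ 0.196  -0.5406  0.2313] yaw 19.9 q6 -0.21 open 1.00 F [0.2745 0.0368 0.7006]
total d [ 1.7949 -1.9584 -0.2435] rot [-0.     -0.      0.1107] rows>=8.5
t=0.50 pos [ 0.196  -0.5406  0.2313] yaw 19.9 q6 -0.21 open 1.00 F [0.2745 0.0368 0.7006]
total d [ 2.8636 -2.0603  0.1565] rot [-0.     -0.      0.1107] rows>=11.3
```

```bash
python3 -m pendant '[[[0.18,-0.19,-0.04,0,0,0.011],[0.18,-0.19,-0.03,0,0,0.011],[0.18,-0.19,-0.03,0,0,0.011],[0.18,-0.19,-0.03,0,0,0.011],[0.18,-0.19,-0.03,0,0,0.011],[0.18,-0.19,-0.03,0,0,0.011],[0.18,-0.19,-0.03,0,0,0.011],[0.18,-0.19,-0.03,0,0,0.011],[0.18,-0.19,-0.02,0,0,0.011],[0.18,-0.19,-0.02,0,0,0.011]]]' 0; python3 -c "
from h import *
plan(.594,.042,.20,0)"
```

```text
time_s: 1.75
eef_pos: [0.4845, -0.0926, 0.2927]
eef_rot: [0.002, 1.0, -0.009, 0.003]
wrist_force: [-0.2, -0.7, 0.4]
opening: 0.999
t=1.75 pos [ 0.4845 -0.0926  0.2927] yaw -1.0 q6 1.16 open 1.00 F [-0.1813 -0.6845  0.3849]
total d [ 0.5331 -0.6843  0.4638] rot [ 0.0012 -0.0018 -0.0055] rows>=3.1
```

```bash
python3 -m pendant '[[[0.14,-0.17,0.1,0,0,-0.001],[0.13,-0.17,0.1,0,0,-0.001],[0.13,-0.17,0.1,0,0,-0.001],[0.13,-0.17,0.1,0,0,-0.001],[0,0,0,0,0,0],[0,0,0,0,0,0]]]' 0; python3 -c "
from h import *
plan(.594,.042,.13,0)
t=cam('top');s=cam('scene');crop(t,'t4.png',270,140,360,210,8);crop(s,'s4.png',250,120,340,210,6)"
```

```text
time_s: 2.5
eef_pos: [0.5982, 0.0493, 0.212]
eef_rot: [0.003, 1.0, 0.001, 0.005]
wrist_force: [-0.1, 0.4, -1.0]
opening: 0.999
t=2.50 pos [0.5982 0.0493 0.212 ] yaw 0.1 q6 1.46 open 1.00 F [-0.1465  0.4179 -0.9595]
total d [-0.0252  0.0341  0.4099] rot [ 0.002  -0.0031  0.0003] rows>=1.3
```

View pics/s4.png

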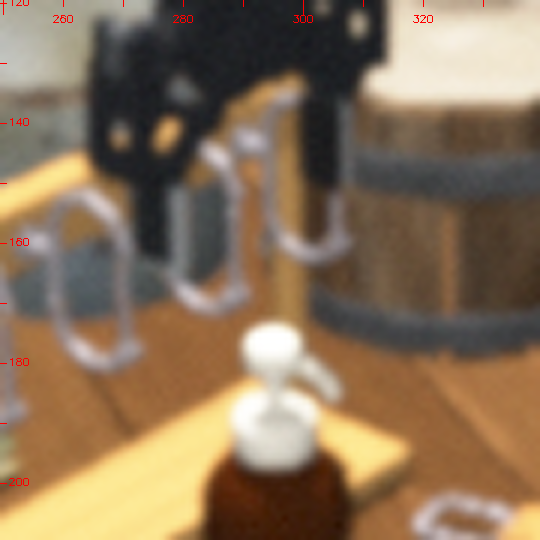

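```bash
python3 -m pendant '[[[-0.025,0.034,0.08,0.002,-0.003,0],[0,0,0.11,0,0,0],[0,0,0.11,0,0,0],[0,0,0.09,0,0,0],[0,0,0,0,0,0]]]' 0; python3 -c "
from h import *
plan(.594,.042,.127,0)"
```

```text
time_s: 3.22
eef_pos: [0.5915, 0.036, 0.132]
eef_rot: [0.0, 1.0, -0.003, 0.001]
wrist_force: [-0.0, 0.6, -0.5]
opening: 0.998
t=3.23 pos [0.5915 0.036  0.132 ] yaw -0.4 q6 1.44 open 1.00 F [-0.0381  0.6126 -0.4908]
total d [ 0.0122 -0.0299  0.0249] rot [ 0.     -0.0006 -0.002 ] rows>=0.1
```

```bash
python3 -m pendant '[[[0.012,-0.03,0.024,0,0,0],[0,0,0,0,0,0]]]' 0; python3 -c "
from h import *
plan(.594,.042,.127,0)"; python3 -m pendant '[[[0,0,0,0,0,0],[0,0,0,0,0,0],[0,0,0,0,0,0],[0,0,0,0,0,0],[0,0,0,0,0,0],[0,0,0,0,0,0]]]' 1
```

```text
time_s: 3.48
eef_pos: [0.5948, 0.042, 0.1281]
eef_rot: [0.0, 1.0, -0.003, 0.002]
wrist_force: [0.2, -0.3, 1.2]
opening: 1.006
t=3.48 pos [0.5948 0.042  0.1281] yaw -0.4 q6 1.45 open 1.01 F [ 0.2237 -0.2781  1.2293]
total d [-0.0042 -0.0002  0.0054] rot [ 0.0001 -0.0012 -0.0022] rows>=0.0
time_s: 4.22
eef_pos: [0.5963, 0.042, 0.1301]
eef_rot: [0.0, 1.0, -0.003, 0.004]
wrist_force: [0.5, 0.5, 0.3]
opening: 0.364
```

```bash
python3 -m pendant '[[[0,0,-0.1,0,0,0],[0,0,-0.1,0,0,0],[0,0,-0.1,0,0,0],[0,0,0,0,0,0]]]' 1; python3 -c "
from h import *
plan(.515,-.248,.2,0)
t=cam('top');s=cam('scene');crop(s,'s5.png',220,100,400,260,4)"
```

```text
time_s: 4.72
eef_pos: [0.5946, 0.0424, 0.193]
eef_rot: [0.0, 1.0, -0.003, 0.002]
wrist_force: [0.2, -0.1, -3.5]
opening: 0.364
t=4.72 pos [0.5946 0.0424 0.193 ] yaw -0.3 q6 1.45 open 0.36 F [ 0.1616 -0.145  -3.5245]
total d [-0.3889  1.4545 -0.0361] rot [ 0.0001 -0.0013 -0.0019] rows>=4.8
```

View pics/s5.png

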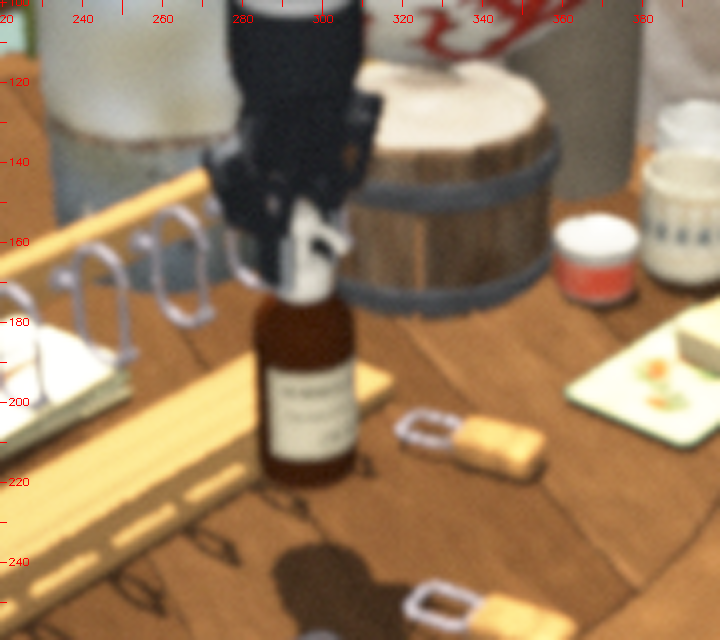

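The bottle is lifted and upright, and the load of about 3.5 N fits its mass. Carrying it to the tray.

```bash
python3 -m pendant '[[[-0.02,0.07,0,0,0,0],[-0.03,0.12,0,0,0,0],[-0.04,0.14,0,0,0,0],[-0.04,0.14,0,0,0,0],[-0.04,0.14,0,0,0,0],[-0.04,0.14,0,0,0,0],[-0.04,0.14,0,0,0,0],[-0.04,0.14,0,0,0,0],[-0.04,0.12,0,0,0,0],[-0.03,0.08,0,0,0,0],[-0.01,0.04,0,0,0,0],[0,0,0,0,0,0]]]' 1; python3 -c "
from h import *
plan(.515,-.248,.2,0)"
```

```text
time_s: 6.32
eef_pos: [0.5042, -0.2238, 0.1794]
eef_rot: [-0.003, 1.0, -0.004, -0.01]
wrist_force: [-0.2, 0.6, -2.3]
opening: 0.365
t=6.33 pos [ 0.5042 -0.2238  0.1794] yaw -0.5 q6 0.95 open 0.36 F [-0.1979  0.5993 -2.2688]
total d [ 0.0528  0.1199 -0.1048] rot [-0.0018  0.0063 -0.0027] rows>=0.5
```

```bash
python3 -m pendant '[[[0.03,0.06,0,-0.001,0.003,-0.001],[0.023,0.05,0,-0.001,0.003,-0.001],[0,0,0,0,0,0],[0,0,0,0,0,0]]]' 1; python3 -c "
from h import *
plan(.515,-.248,.138,0)
t=cam('top');s=cam('scene');crop(s,'s6.png',300,80,440,230,4.5);crop(t,'t6.png',360,150,460,240,7)"
```

```text
time_s: 6.82
eef_pos: [0.5164, -0.2458, 0.179]
eef_rot: [0.0, 1.0, 0.0, 0.0]
wrist_force: [0.2, 0.4, -3.3]
opening: 0.361
t=6.83 pos [ 0.5164 -0.2458  0.179 ] yaw 0.0 q6 0.92 open 0.36 F [ 0.1851  0.3883 -3.3273]
total d [-0.007   0.0108  0.2052] rot [ 0.0002 -0.0002  0.0002] rows>=0.7
```

View pics/s6.png

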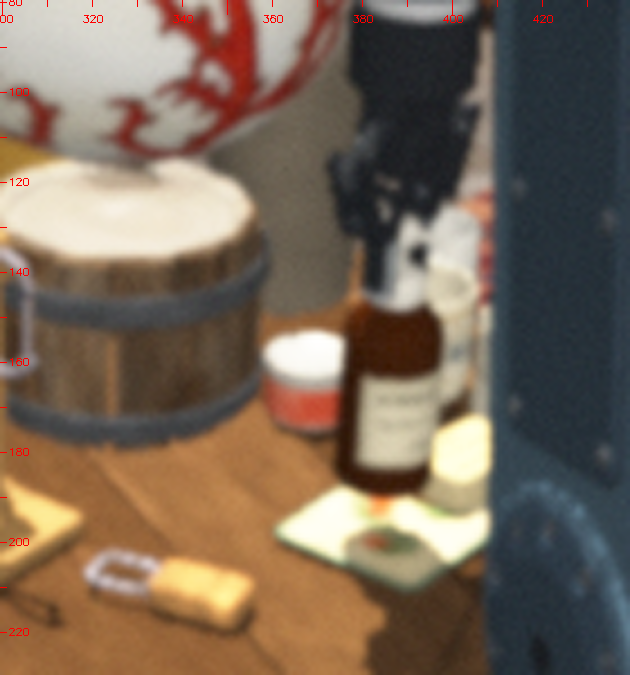

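View pics/t6.png

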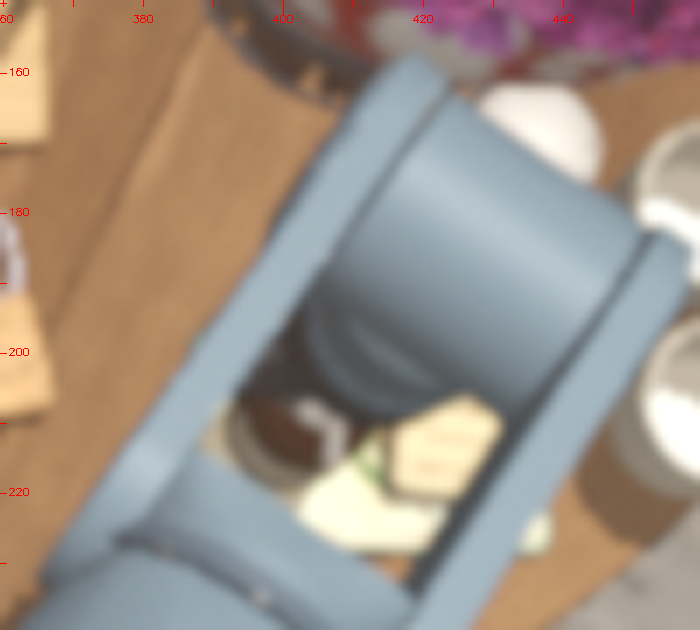

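```bash
python3 -m pendant '[[[-0.005,0.01,0.05,0,0,0],[0,0,0.06,0,0,0],[0,0,0.04,0,0,0],[0,0,0.02,0,0,0],[0,0,0,0,0,0]]]' 1; python3 -c "
from h import *
plan(.515,-.248,.138,0)"
```

```text
time_s: 7.55
eef_pos: [0.5146, -0.2469, 0.1416]
eef_rot: [-0.0, 1.0, 0.001, -0.0]
wrist_force: [0.5, -0.1, -3.1]
opening: 0.363
t=7.55 pos [ 0.5146 -0.2469  0.1416] yaw 0.1 q6 0.91 open 0.36 F [ 0.5365 -0.1243 -3.1203]
total d [0.0022 0.0053 0.0179] rot [-0.0002  0.0003  0.0004] rows>=0.1
```

```bash
for i in 1; do python3 -m pendant '[[[0,0,0.01,0,0,0],[0,0,0,0,0,0]]]' 1;  python3 -m pendant '[[[0,0,0.008,0,0,0],[0,0,0,0,0,0]]]' 1; done
```

```text
time_s: 7.8
eef_pos: [0.5149, -0.2471, 0.1399]
eef_rot: [-0.0, 1.0, 0.001, -0.0]
wrist_force: [0.5, -0.8, -3.1]
opening: 0.363
time_s: 8.05
eef_pos: [0.5152, -0.2473, 0.1387]
eef_rot: [0.0, 1.0, 0.001, 0.0]
wrist_force: [-0.1, 0.4, -2.7]
opening: 0.364
```

```bash
python3 -m pendant '[[[0,0,0.006,0,0,0],[0,0,0,0,0,0]]]' 1;  python3 -m pendant '[[[0,0,0.005,0,0,0],[0,0,0,0,0,0]]]' 1
```

```text
time_s: 8.3
eef_pos: [0.5155, -0.2477, 0.1382]
eef_rot: [0.001, 1.0, 0.001, 0.001]
wrist_force: [-0.1, -0.4, -3.2]
opening: 0.362
time_s: 8.55
eef_pos: [0.516, -0.248, 0.1382]
eef_rot: [0.001, 1.0, 0.001, 0.001]
wrist_force: [0.0, 0.1, -1.6]
opening: 0.365
```

```bash
python3 -m pendant '[[[0,0,0.008,0,0,0],[0,0,0,0,0,0]]]' 1; python3 -m pendant '[[[0,0,0,0,0,0],[0,0,0,0,0,0],[0,0,0,0,0,0],[0,0,0,0,0,0]]]' 0
```

```text
time_s: 8.8
eef_pos: [0.5166, -0.2483, 0.1382]
eef_rot: [0.002, 1.0, 0.001, 0.002]
wrist_force: [0.1, -0.5, -3.9]
opening: 0.363
time_s: 9.3
eef_pos: [0.5169, -0.2487, 0.138]
eef_rot: [0.002, 1.0, 0.001, 0.002]
wrist_force: [0.7, -0.6, 0.9]
opening: 1.0
```

```bash
python3 -m pendant '[[[0,0,-0.1,0,0,0],[0,0,-0.2,0,0,0],[0,0,-0.2,0,0,0],[0,0,0,0,0,0]]]' 0; python3 -m pendant '[[[-0.2,-0.2,0,0,0,0],[-0.2,-0.2,0,0,0,0],[-0.2,-0.2,0,0,0,0],[0,0,0,0,0,0]]]' 0; python3 -c "
from h import *
t=cam('top');s=cam('scene');crop(s,'s7.png',180,80,440,310,3);crop(t,'t7.png',230,140,460,260,3.4)"
```

```text
time_s: 9.8
eef_pos: [0.5161, -0.2481, 0.24]
eef_rot: [0.001, 1.0, 0.001, 0.002]
wrist_force: [0.3, -0.2, 0.5]
opening: 0.999
time_s: 10.3
eef_pos: [0.3909, -0.1243, 0.2339]
eef_rot: [-0.001, 1.0, 0.0, -0.001]
wrist_force: [0.8, -0.1, 0.8]
opening: 0.999
```

View pics/s7.png

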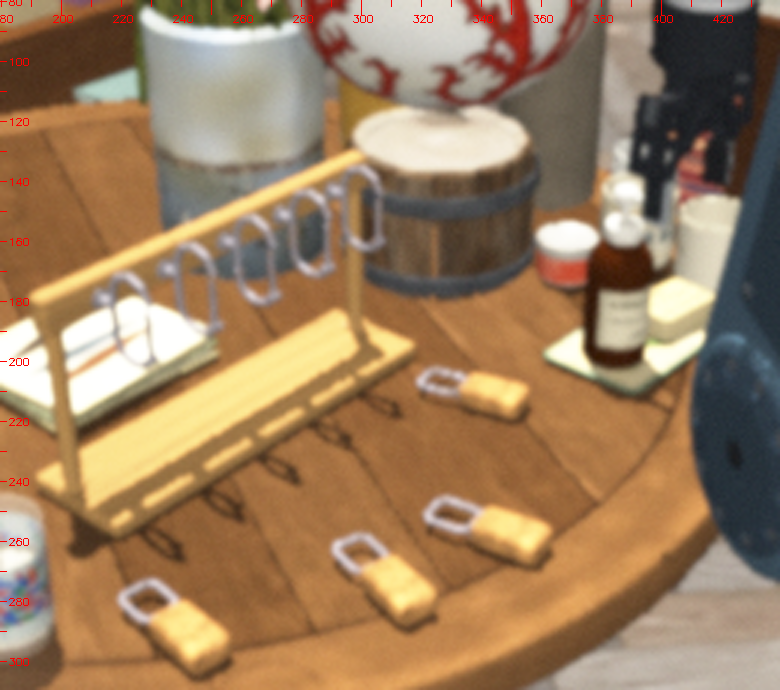

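View pics/t7.png

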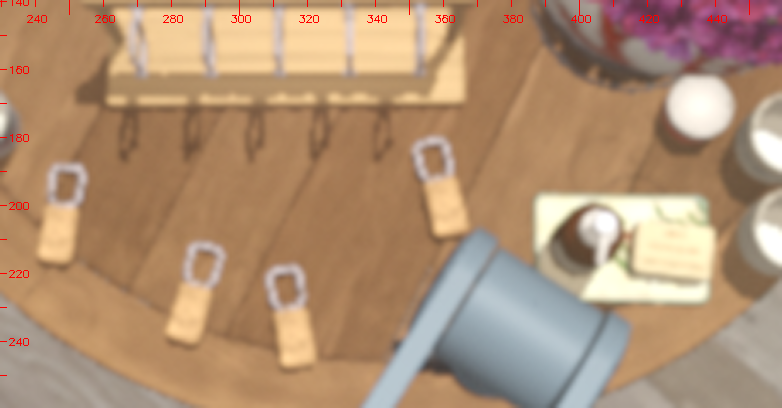

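```bash
cat > fl.py <<'E'
from h import *
def blobs(c,kind,box):
    hsv=cv2.cvtColor(c["pixels"],cv2.COLOR_BGR2HSV).astype(int);b,g,r=[c["pixels"][...,i].astype(int) for i in range(3)]
    m=((r>195)&(g>140)&(b<170)&(r-b>60)) if kind=="cork" else ((b-r>-15)&(r>110))
    M=np.zeros(m.shape,np.uint8);x0,y0,x1,y1=box;M[y0:y1,x0:x1]=m[y0:y1,x0:x1]
    if kind=="wire": M=cv2.morphologyEx(M,cv2.MORPH_CLOSE,np.ones((3,3)))
    n,l,st,ce=cv2.connectedComponentsWithStats(M,connectivity=8)
    return [(ce[i],st[i]) for i in range(1,n) if st[i][4]>=25],M,l
def find(t,s,tb,sb,verbose=False):
    out=[]
    import itertools
    ct=blobs(t,"cork",tb)[0];cs=blobs(s,"cork",sb)[0];wt=blobs(t,"wire",tb)[0];ws=blobs(s,"wire",sb)[0]
    if verbose:
        for n,L in(("ct",ct),("cs",cs),("wt",wt),("ws",ws)): print(n,[(np.round(c,1).tolist(),int(a[4])) for c,a in L])
    def match(A,B):
        r=[]
        for a,_ in A:
            for b,_ in B:
                X,e=tri([ray(t,*a),ray(s,*b)])
                if e[0]<.008 and -.02<X[2]<.05: r.append((X,e[0]))
        return r
    C=match(ct,cs);W=match(wt,ws)
    for X,e in C:
        best=min(W,key=lambda w:np.linalg.norm(w[0]-X),default=None)
        if best is not None and np.linalg.norm(best[0]-X)<.075: out.append((X,best[0]))
    return out
if __name__=="__main__":
    np.set_printoptions(precision=4,suppress=True)
    t=cam("top");s=cam("scene")
    for X,W in find(t,s,(225,172,385,258),(200,190,375,310),True):
        d=W-X; print("cork",X,"wire",W,"len %.4f yaw %.1f"%(np.hypot(*d[:2]),np.degrees(np.arctan2(d[1],d[0]))))
E
python3 fl.py
```

```text
ct [([361.0, 200.2], 163), ([246.4, 208.3], 167), ([285.0, 231.7], 172), ([243.6, 231.1], 56), ([316.5, 239.1], 171), ([258.2, 240.8], 38), ([279.1, 252.3], 74)]
cs [([249.1, 216.2], 1831), ([308.2, 195.9], 141), ([210.2, 200.4], 46), ([290.3, 209.9], 54), ([344.4, 209.4], 201), ([273.1, 220.3], 58), ([255.6, 230.8], 65), ([235.3, 243.1], 68), ([350.2, 255.8], 283), ([220.0, 252.5], 28), ([368.7, 266.2], 100), ([312.4, 273.8], 316), ([321.7, 295.7], 1118), ([242.8, 289.7], 336), ([204.0, 290.5], 42)]
wt [([226.4, 175.4], 28), ([367.5, 232.7], 1199)]
ws [([208.8, 193.7], 128), ([222.8, 200.9], 382)]
```

Run:
```python
from h import *
t=cam("top")["pixels"];s=cam("scene")["pixels"]
print(t[186,244:256].tolist());print(t[192,244:256].tolist());print(t[215,300:306].tolist())
print(s[274,216:240].tolist()); print(s[200,310:316].tolist())
```

```text
[[96, 136, 178], [98, 137, 179], [98, 135, 177], [98, 134, 175], [96, 133, 173], [94, 131, 172], [90, 125, 166], [81, 113, 152], [75, 105, 141], [77, 108, 146], [78, 111, 151], [78, 112, 153]]
[[168, 179, 202], [187, 191, 206], [153, 162, 182], [100, 128, 162], [81, 117, 156], [77, 111, 150], [74, 109, 148], [78, 108, 144], [111, 127, 153], [164, 169, 185], [184, 187, 202], [148, 159, 183]]
[[89, 128, 170], [91, 130, 172], [91, 131, 174], [92, 132, 175], [92, 131, 174], [88, 126, 168]]
[[70, 121, 171], [69, 118, 171], [67, 118, 171], [70, 119, 172], [65, 111, 161], [58, 95, 140], [60, 88, 128], [77, 103, 139], [103, 123, 156], [135, 147, 176], [156, 164, 187], [160, 165, 187], [158, 160, 177], [172, 172, 189], [189, 188, 201], [199, 198, 213], [194, 196, 212], [171, 177, 202], [135, 150, 182], [97, 120, 162], [69, 104, 152], [60, 100, 149], [58, 100, 150], [57, 100, 150]]
[[92, 154, 201], [77, 131, 173], [66, 114, 151], [60, 101, 134], [58, 93, 123], [47, 81, 110]]
```

```bash
sed -i 's/((b-r>-15)&(r>110))/((r-b<52)\&(b>100))/; s/st\[i\]\[4\]>=25\]/st[i][4]>=18]/' fl.py
python3 - <<'E'
s=open('fl.py').read()
s=s.replace("return [(ce[i],st[i])","cen=lambda i: (lambda h:(lambda m:np.array([m['m10']/m['m00'],m['m01']/m['m00']]) if m['m00'] else ce[i])(cv2.moments(h)))(cv2.convexHull(np.argwhere(l==i)[:,::-1].astype(np.int32)))\n    return [(cen(i) if kind=='wire' else ce[i],st[i])")
open('fl.py','w').write(s)
E
python3 fl.py
```

```text
ct [([361.0, 200.2], 163), ([246.3, 208.4], 166), ([285.0, 231.7], 172), ([243.6, 231.0], 58), ([316.5, 239.1], 171), ([258.2, 240.7], 35), ([279.1, 252.4], 76)]
cs [([249.1, 216.2], 1831), ([308.2, 195.9], 141), ([210.1, 200.4], 47), ([290.3, 209.9], 54), ([344.4, 209.4], 202), ([273.1, 220.3], 58), ([255.5, 230.9], 63), ([235.4, 243.0], 69), ([350.1, 255.8], 284), ([220.0, 252.5], 28), ([368.8, 266.1], 101), ([312.5, 273.8], 317), ([322.0, 295.6], 1117), ([242.8, 289.7], 334), ([204.2, 290.7], 35)]
wt [([229.7, 178.0], 125), ([356.9, 186.2], 106), ([249.5, 193.7], 105), ([366.5, 236.3], 1329), ([289.6, 217.2], 96), ([313.6, 223.7], 107), ([243.7, 245.3], 895)]
ws [([221.5, 200.5], 899), ([369.4, 197.3], 108), ([326.7, 206.9], 88), ([330.0, 251.2], 130), ([298.8, 263.5], 98), ([228.2, 279.4], 122), ([367.9, 305.3], 115)]
cork [ 0.5577 -0.1169  0.0178] wire [ 0.6085 -0.1046  0.0118] len 0.0522 yaw 13.6
cork [0.5383 0.2797 0.0178] wire [0.5918 0.2713 0.0113] len 0.0541 yaw -8.9
cork [0.4548 0.1466 0.0188] wire [0.5059 0.1318 0.0126] len 0.0532 yaw -16.2
cork [0.4275 0.0397 0.018 ] wire [0.4805 0.0484 0.0114] len 0.0537 yaw 9.3
```

```bash
cat >> fl.py <<'E'
    print("GRASP")
    for X,W in find(t,s,(225,172,385,258),(200,190,375,310)):
        d=(W-X)[:2]; d/=np.linalg.norm(d); C=(X[:2]+W[:2]-.05125*d)/2
        print("C",C,"eye",C+.07*d,"yaw %.1f"%np.degrees(np.arctan2(d[1],d[0])))
E
python3 fl.py|sed -n '/GRASP/,$p'; python3 -c "
from h import *
plan(.558,-.1165,.10,13.6)"
```

```text
GRASP
C [ 0.5582 -0.1169] eye [ 0.6261 -0.1002] yaw 13.8
C [0.5398 0.2794] eye [0.609  0.2686] yaw -8.9
C [0.4557 0.1463] eye [0.523  0.1268] yaw -16.2
C [0.4286 0.0399] eye [0.4976 0.0512] yaw 9.3
t=10.80 pos [ 0.3939 -0.1275  0.2353] yaw -0.1 q6 0.97 open 1.00 F [ 0.1666  0.8798 -0.6383]
total d [ 0.8216 -0.0563  0.6752] rot [-0.0002  0.0004 -0.0762] rows>=3.4
```

```bash
python3 -m pendant '[[[0.16,-0.01,0.1,0,0,-0.02],[0.2,0.0,0.15,0,0,-0.02],[0.2,0.02,0.15,0,0,-0.02],[0.16,0.02,0.12,0,0,-0.016],[0.05,0,0.05,0,0,0],[0,0,0,0,0,0]]]' 0; python3 -c "
from h import *
plan(.558,-.1167,.05,13.8)"
```

```text
time_s: 11.55
eef_pos: [0.554, -0.1195, 0.1181]
eef_rot: [0.001, 0.993, 0.12, -0.0]
wrist_force: [-0.0, 0.4, -0.1]
opening: 1.002
t=11.55 pos [ 0.554  -0.1195  0.1181] yaw 13.8 q6 0.91 open 1.00 F [-0.0147  0.4015 -0.1338]
total d [ 0.023  -0.0093  0.3406] rot [0.0006 0.0001 0.0001] rows>=1.1
```

```bash
python3 -m pendant '[[[0.02,-0.009,0.1,0,0,0],[0,0,0.14,0,0,0],[0,0,0.1,0,0,0],[0,0,0,0,0,0]]]' 0; python3 -c "
from h import *
plan(.558,-.1167,.003,13.8)"
```

```text
time_s: 12.05
eef_pos: [0.5562, -0.1175, 0.0494]
eef_rot: [0.002, 0.993, 0.119, 0.001]
wrist_force: [0.3, 0.2, 0.1]
opening: 0.997
t=12.05 pos [ 0.5562 -0.1175  0.0494] yaw 13.6 q6 0.92 open 1.00 F [0.3202 0.1637 0.1444]
total d [ 0.0092 -0.0026  0.2321] rot [ 0.0013 -0.0006 -0.0009] rows>=0.7
```

```bash
python3 -m pendant '[[[0.008,-0.002,0.1,0.001,0,0],[0,0,0.09,0,0,0],[0,0,0.035,0,0,0],[0,0,0,0,0,0]]]' 0; python3 -c "
from h import *
plan(.558,-.1167,.003,13.8)
s=cam('scene');crop(s,'s8.png',290,150,390,230,7)"
```

```text
time_s: 12.55
eef_pos: [0.5584, -0.1173, 0.0029]
eef_rot: [0.001, 0.993, 0.118, 0.002]
wrist_force: [-0.4, -0.1, -0.6]
opening: 0.998
t=12.55 pos [ 0.5584 -0.1173  0.0029] yaw 13.6 q6 0.92 open 1.00 F [-0.4257 -0.1261 -0.6432]
total d [-0.0013 -0.0033 -0.0003] rot [ 0.0007 -0.0012 -0.0012] rows>=0.0
```

View pics/s8.png

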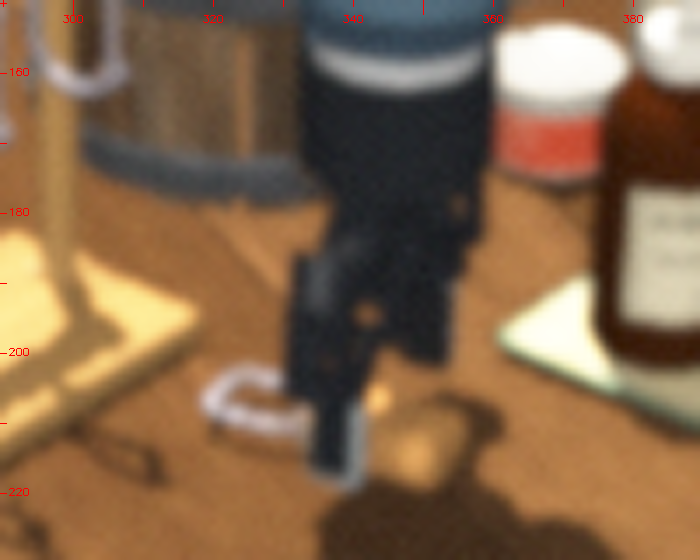

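```bash
python3 -m pendant '[[[0,0,0,0,0,0],[0,0,0,0,0,0],[0,0,0,0,0,0],[0,0,0,0,0,0],[0,0,0,0,0,0],[0,0,0,0,0,0]]]' 1; python3 -m pendant '[[[0,0,-0.1,0,0,0],[0,0,-0.2,0,0,0],[0,0,-0.2,0,0,0],[0,0,-0.2,0,0,0],[0,0,-0.12,0,0,0],[0,0,0,0,0,0],[0,0,0,0,0,0]]]' 1;  python3 -c "
from h import *
plan(.58,-.087,.173,-1.4)
t=cam('top');s=cam('scene');crop(s,'s9.png',280,110,390,210,7);crop(t,'t9.png',320,130,400,230,6)"
```

```text
time_s: 13.35
eef_pos: [0.5602, -0.118, 0.0055]
eef_rot: [0.002, 0.993, 0.118, 0.004]
wrist_force: [-0.2, 0.5, 0.2]
opening: 0.404
time_s: 14.22
eef_pos: [0.5588, -0.1174, 0.1806]
eef_rot: [0.003, 0.993, 0.118, 0.005]
wrist_force: [0.6, 0.4, -0.4]
opening: 0.406
t=14.22 pos [ 0.5588 -0.1174  0.1806] yaw 13.6 q6 0.92 open 0.41 F [ 0.57    0.4499 -0.3589]
total d [ 0.1383 -0.123   0.0387] rot [ 0.0018 -0.0035  0.0834] rows>=1.4
```

View pics/s9.png

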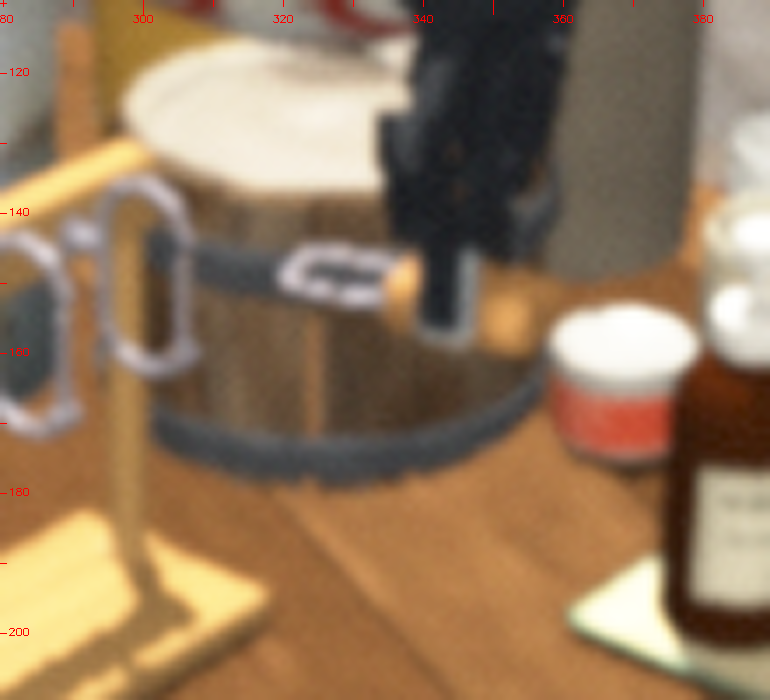

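View pics/t9.png

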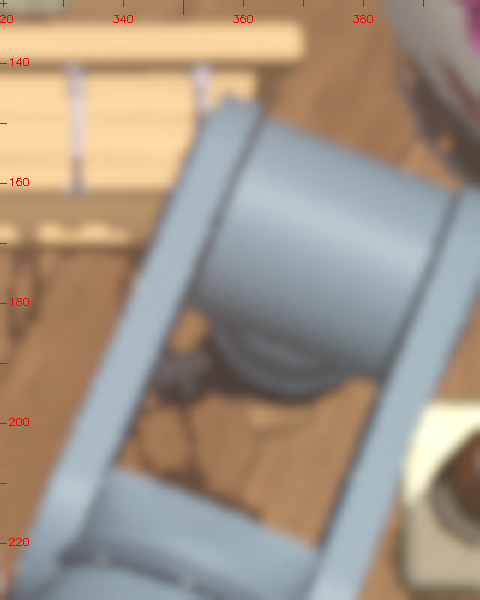

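Run:
```python
from h import *
s=cam("scene"); a=np.radians(13.6); p=telemetry.get_obs()["eef_pos"]
for z in (.18,.185,.19): print(z,proj(s,[p[0]+.07*np.cos(a),p[1]+.07*np.sin(a),z]))
print(proj(s,[.6681,-.0866,.142]),proj(s,[.669,-.0866,.182]))
```

```text
0.18 [321.37151473 150.192718  ]
0.185 [321.39113887 148.44252586]
0.19 [321.41084204 146.68528533]
[305.68812254 160.66251023] [305.33057756 146.89078687]
```

```bash
python3 -m pendant '[[[0.02,-0.04,0.01,0.001,-0.001,0.03],[0.03,-0.05,0.01,0.001,-0.001,0.03],[0.03,-0.03,0.005,0,-0.001,0.023],[0,0,0,0,0,0]]]' 1; python3 -c "
from h import *
plan(.578,-.085,.175,-1.4)"
```

```text
time_s: 14.88
eef_pos: [0.5683, -0.0902, 0.169]
eef_rot: [-0.003, 1.0, -0.016, -0.005]
wrist_force: [0.4, 0.2, -1.4]
opening: 0.4
t=14.88 pos [ 0.5683 -0.0902  0.169 ] yaw -1.8 q6 1.24 open 0.40 F [ 0.3908  0.194  -1.3693]
total d [ 0.0474 -0.0274 -0.0302] rot [-0.0016  0.0031 -0.0022] rows>=0.2
```

```bash
python3 -m pendant '[[[0.045,-0.027,-0.03,-0.001,0.003,-0.002],[0,0,0,0,0,0],[0,0,0,0,0,0]]]' 1; python3 -c "
from h import *
plan(.578,-.085,.175,-1.4)
t=cam('top');s=cam('scene');crop(s,'s10.png',270,110,380,200,7);crop(t,'t10.png',320,130,400,230,6)"
```

```text
time_s: 15.25
eef_pos: [0.5775, -0.085, 0.1744]
eef_rot: [-0.001, 1.0, -0.011, -0.001]
wrist_force: [-0.7, -0.6, -0.4]
opening: 0.406
t=15.25 pos [ 0.5775 -0.085   0.1744] yaw -1.3 q6 1.24 open 0.41 F [-0.6956 -0.5816 -0.3904]
total d [ 0.0026 -0.0003 -0.0032] rot [-0.0006  0.0005  0.0008] rows>=0.0
```

View pics/s10.png

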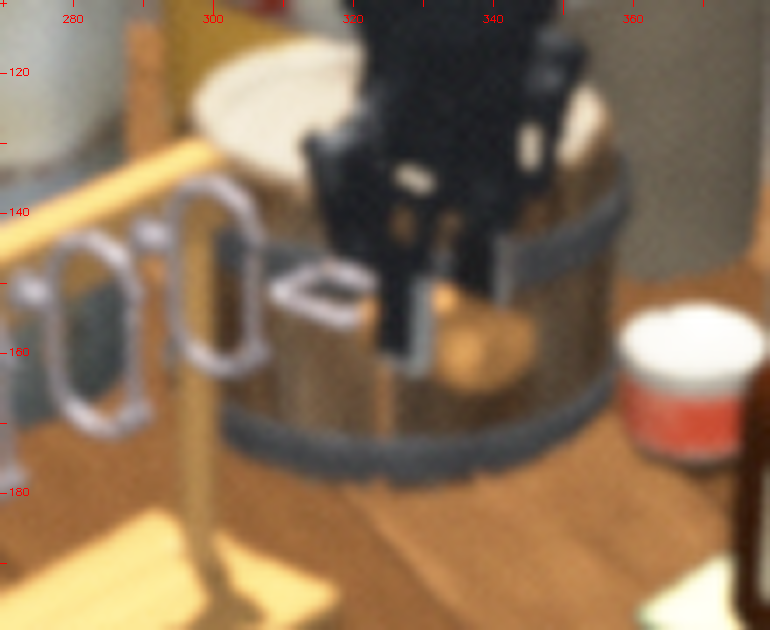

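View pics/t10.png

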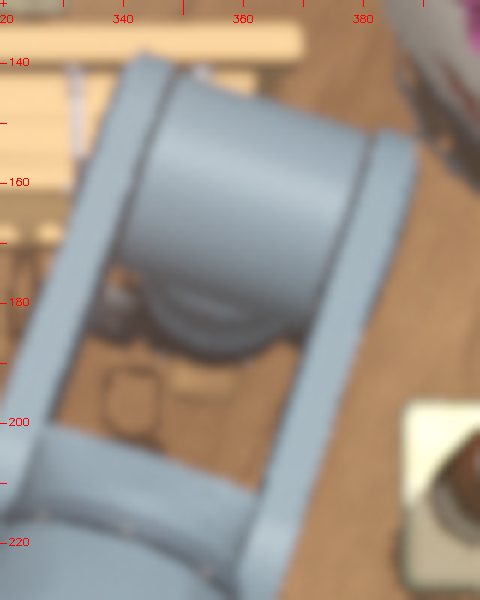

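```bash
python3 -m pendant '[[[0.03,0,-0.002,0,0,0],[0.03,0,0,0,0,0],[0.03,0,0,0,0,0],[0.02,0,0,0,0,0]]]' 1; python3 -m pendant '[[[0.03,0,0,0,0,0],[0.02,0,0,0,0,0]]]' 1; python3 -c "
from h import *
plan(.624,-.0861,.175,-1.4)
t=cam('top');s=cam('scene');crop(s,'s11.png',270,110,380,200,7)"
```

```text
time_s: 15.85
eef_pos: [0.6007, -0.086, 0.175]
eef_rot: [-0.001, 1.0, -0.011, -0.001]
wrist_force: [-0.6, 0.3, -0.0]
opening: 0.405
time_s: 16.1
eef_pos: [0.6107, -0.0861, 0.1744]
eef_rot: [-0.001, 1.0, -0.011, -0.002]
wrist_force: [-1.8, 1.1, -0.3]
opening: 0.405
t=16.10 pos [ 0.6107 -0.0861  0.1744] yaw -1.3 q6 1.26 open 0.40 F [-1.8457  1.0759 -0.2525]
total d [ 0.0662 -0.0016 -0.0034] rot [-0.0007  0.0011  0.0006] rows>=0.2
```

View pics/s11.png

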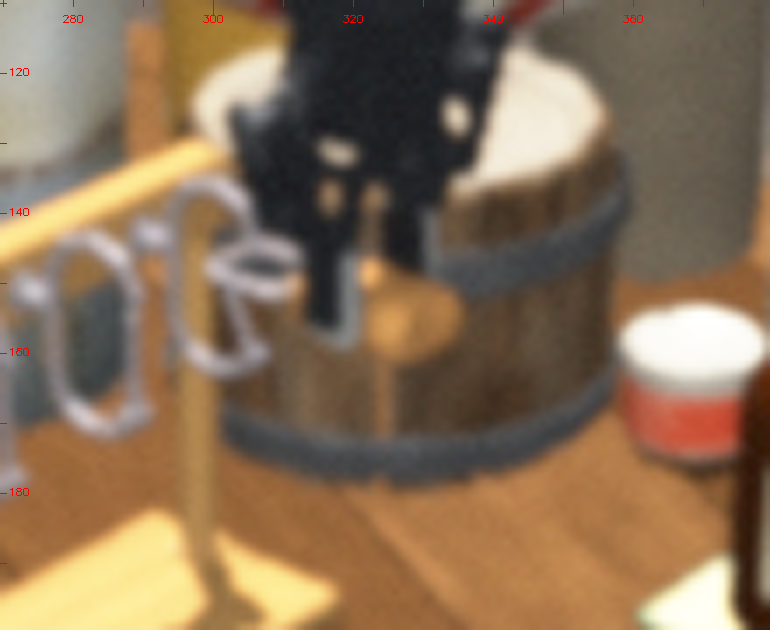

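The gate is folding inward with the bar inside the hook. Pushing on.

```bash
python3 -m pendant '[[[0.03,0,-0.002,0,0,0],[0.03,0,0,0,0,0],[0,0,0,0,0,0]]]' 1; python3 -c "
from h import *
plan(.626,-.0861,.175,-1.4)
t=cam('top');s=cam('scene');crop(s,'s12.png',270,110,380,200,7)"
```

```text
time_s: 16.58
eef_pos: [0.6244, -0.0866, 0.1754]
eef_rot: [-0.001, 1.0, -0.011, -0.0]
wrist_force: [-0.5, 0.5, -0.0]
opening: 0.401
t=16.57 pos [ 0.6244 -0.0866  0.1754] yaw -1.3 q6 1.27 open 0.40 F [-0.518   0.5458 -0.0124]
total d [ 0.0079 -0.0025  0.0021] rot [-0.0006  0.0003  0.0006] rows>=0.0
```

View pics/s12.png

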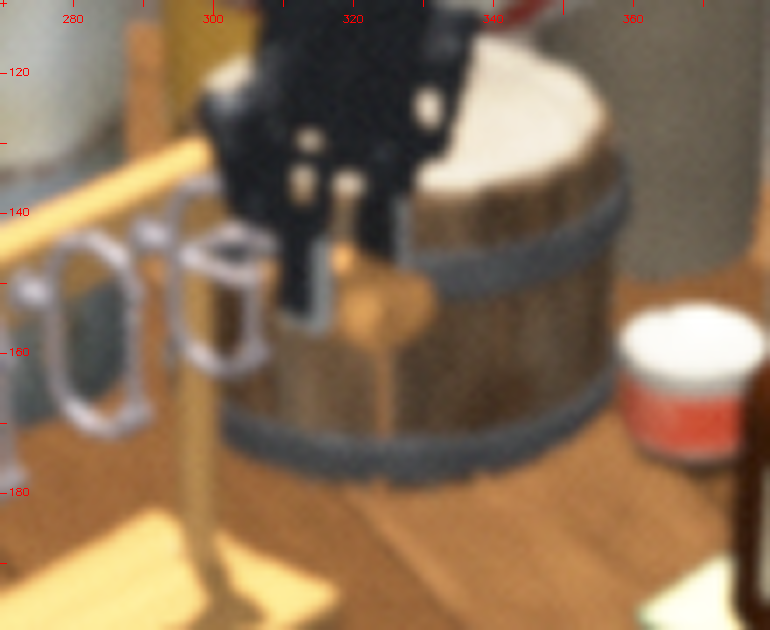

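The gate has snapped shut: it stands straight again at (307,152), and the push force is gone. Releasing.

```bash
python3 -m pendant '[[[0,0,0,0,0,0],[0,0,0,0,0,0],[0,0,0,0,0,0],[0,0,0,0,0,0],[0,0,0,0,0,0],[0,0,0,0,0,0]]]' 0; python3 -m pendant '[[[-0.03,0,-0.1,0,0,0],[-0.03,0,-0.2,0,0,0],[-0.05,0,-0.1,0,0,0],[0,0,0,0,0,0]]]' 0;python3 -c "
from h import *
t=cam('top');s=cam('scene');crop(s,'s13.png',200,110,380,310,3)"; python3 fl.py|sed -n '/GRASP/,$p'
```

```text
time_s: 17.42
eef_pos: [0.6239, -0.0865, 0.1756]
eef_rot: [-0.001, 1.0, -0.011, -0.0]
wrist_force: [0.1, 0.2, -1.2]
opening: 1.002
time_s: 17.92
eef_pos: [0.601, -0.0863, 0.2619]
eef_rot: [-0.0, 1.0, -0.011, 0.001]
wrist_force: [0.3, -0.2, 0.3]
opening: 0.996
GRASP
C [0.5399 0.2793] eye [0.6091 0.2686] yaw -8.8
C [0.4556 0.1463] eye [0.5229 0.1268] yaw -16.2
```

View pics/s13.png

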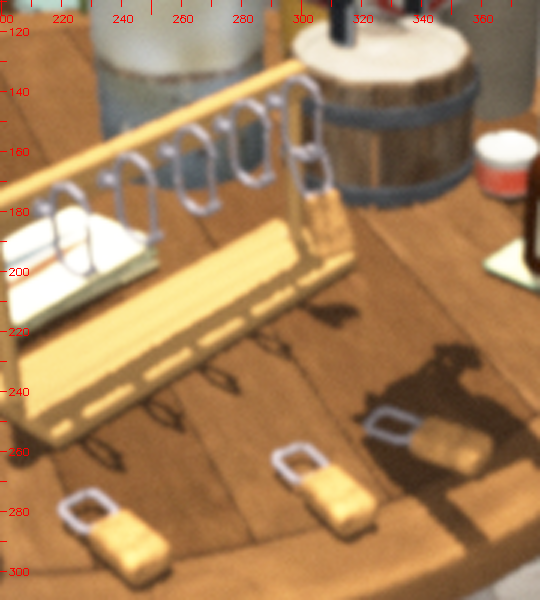

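Float A hangs on hook 5 with its gate shut. Next is the float near (0.429, 0.040).

```bash
python3 -m pendant '[[[-0.2,-0.1,0.05,0,0,-0.015],[-0.2,-0.14,0.1,0,0,-0.015],[-0.2,-0.14,0.15,0,0,-0.015],[-0.15,-0.14,0.2,0,0,-0.014],[-0.1,-0.1,0.2,0,0,0],[0,0,0,0,0,0]]]' 0;python3 -c "
from h import *
plan(.4286,.0399,.06,9.3)
s=cam('scene');crop(s,'s14.png',310,210,400,290,7)"
```

```text
time_s: 18.88
eef_pos: [0.4117, 0.0318, 0.1086]
eef_rot: [-0.004, 0.996, 0.084, -0.008]
wrist_force: [1.0, 0.0, 0.8]
opening: 1.002
t=18.88 pos [0.4117 0.0318 0.1086] yaw 9.6 q6 1.19 open 1.00 F [1.0045 0.016  0.7643]
total d [ 0.0939 -0.0239  0.2421] rot [-0.0027  0.0047  0.0018] rows>=0.8
```

View pics/s14.png

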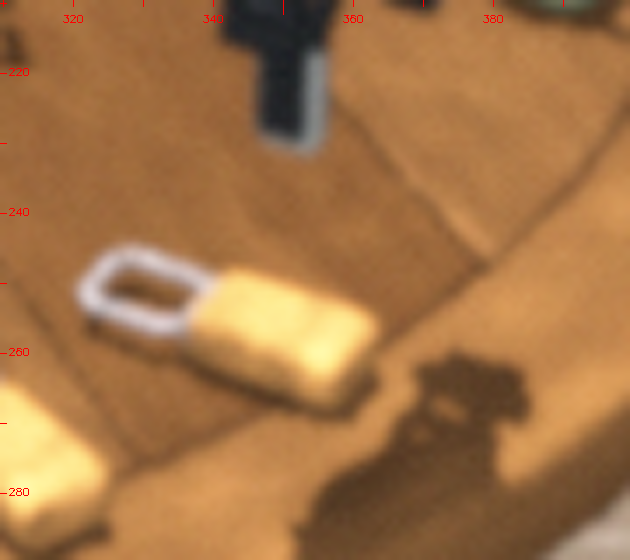

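```bash
python3 -m pendant '[[[0.05,-0.012,0.1,-0.002,0.004,0.001],[0.044,-0.012,0.12,0,0,0],[0,0,0.06,0,0,0],[0,0,0,0,0,0]]]' 0;python3 -c "
from h import *
plan(.4286,.0399,.003,9.3)"
```

```text
time_s: 19.42
eef_pos: [0.4415, 0.0356, 0.0585]
eef_rot: [0.002, 0.997, 0.081, 0.007]
wrist_force: [0.7, 0.3, -1.0]
opening: 1.001
t=19.43 pos [0.4415 0.0356 0.0585] yaw 9.3 q6 1.22 open 1.00 F [ 0.6521  0.2946 -1.0334]
total d [-0.064  -0.0329  0.2765] rot [ 0.0014 -0.0041  0.0002] rows>=0.9
```

```bash
python3 -m pendant '[[[-0.06,-0.032,0.06,0.001,-0.003,0],[0,0,0.08,0,0,0],[0,0,0,0,0,0]]]' 0;python3 -c "
from h import *
plan(.4286,.0399,.003,9.3)"
```

```text
time_s: 19.8
eef_pos: [0.4285, 0.0397, 0.0308]
eef_rot: [0.001, 0.997, 0.081, 0.002]
wrist_force: [0.0, 0.4, 0.1]
opening: 1.001
t=19.80 pos [0.4285 0.0397 0.0308] yaw 9.3 q6 1.22 open 1.00 F [0.0252 0.3807 0.1142]
total d [ 0.     -0.0013  0.1388] rot [ 0.0005 -0.0015 -0.    ] rows>=0.4
```

```bash
python3 -m pendant '[[[0,0,0.08,0,-0.001,0],[0,0,0.055,0,0,0],[0,0,0,0,0,0]]]' 0;python3 -c "
from h import *
plan(.4286,.0399,.003,9.3)"; python3 -m pendant '[[[0,0,0,0,0,0],[0,0,0,0,0,0],[0,0,0,0,0,0],[0,0,0,0,0,0],[0,0,0,0,0,0],[0,0,0,0,0,0]]]' 1
```

```text
time_s: 20.18
eef_pos: [0.4288, 0.0397, 0.0046]
eef_rot: [0.001, 0.997, 0.081, 0.002]
wrist_force: [-0.5, -1.1, 0.7]
opening: 1.0
t=20.18 pos [0.4288 0.0397 0.0046] yaw 9.3 q6 1.23 open 1.00 F [-0.5316 -1.1145  0.6723]
total d [-0.001  -0.0013  0.0078] rot [ 0.0007 -0.001   0.    ] rows>=0.0
time_s: 20.92
eef_pos: [0.4303, 0.0395, 0.0065]
eef_rot: [0.001, 0.997, 0.081, 0.003]
wrist_force: [0.0, 0.4, -0.1]
opening: 0.406
```

```bash
python3 -m pendant '[[[0,0,-0.12,0,0,0],[0,0,-0.25,0,0,0],[0.05,0,-0.25,0,0,0.01],[0.1,0,-0.18,0,0,0.01],[0.14,-0.02,-0.02,0,0,0.015],[0.15,-0.02,0,0,0,0.015],[0.1,0,0,0,0,0.01],[0,0,0,0,0,0],[0,0,0,0,0,0]]]' 1;python3 -c "
from h import *
plan(.5796,.047,.1765,-1.4)"
```

```text
time_s: 22.05
eef_pos: [0.5367, 0.0572, 0.1747]
eef_rot: [0.001, 1.0, -0.016, 0.001]
wrist_force: [0.4, -1.1, -0.9]
opening: 0.404
t=22.05 pos [0.5367 0.0572 0.1747] yaw -1.8 q6 1.49 open 0.40 F [ 0.4067 -1.126  -0.907 ]
total d [ 0.2161  0.0443 -0.0084] rot [ 0.0004 -0.0007 -0.0023] rows>=0.7
```

```bash
python3 -m pendant '[[[0.1,0.022,-0.005,0,0,-0.001],[0.07,0.022,-0.004,0,0,-0.001],[0.02,0,0,0,0,0],[0,0,0,0,0,0],[0,0,0,0,0,0]]]' 1;python3 -c "
from h import *
plan(.5796,.047,.1765,-1.4)
s=cam('scene');crop(s,'s15.png',230,120,340,210,7)"
```

```text
time_s: 22.68
eef_pos: [0.5718, 0.0474, 0.1757]
eef_rot: [0.0, 1.0, -0.012, -0.001]
wrist_force: [-0.3, 0.7, -0.2]
opening: 0.405
t=22.68 pos [0.5718 0.0474 0.1757] yaw -1.4 q6 1.47 open 0.40 F [-0.3067  0.7033 -0.2395]
total d [ 0.039   0.0009 -0.0043] rot [0.0003 0.0006 0.0002] rows>=0.1
```

View pics/s15.png

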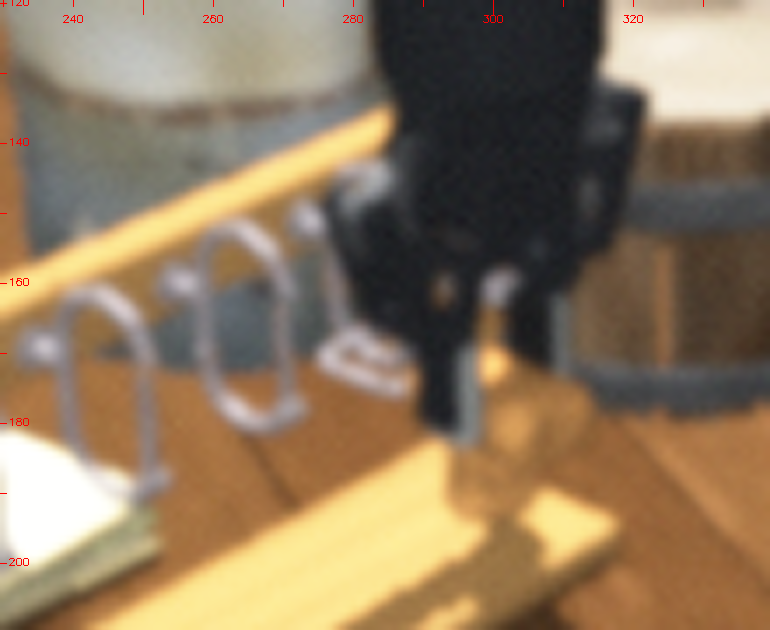

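```bash
python3 -m pendant '[[[0.04,0,-0.004,0,0,0],[0.04,0,0,0,0,0],[0.04,0,0,0,0,0],[0.03,0,0,0,0,0],[0.03,0,0,0,0,0]]]' 1; python3 -c "
from h import *
plan(.6276,.0462,.1765,-1.4)
s=cam('scene');crop(s,'s16.png',230,120,340,210,7)"
```

```text
time_s: 23.35
eef_pos: [0.6094, 0.0468, 0.1763]
eef_rot: [0.0, 1.0, -0.012, -0.002]
wrist_force: [-1.8, 0.5, -0.1]
opening: 0.407
t=23.35 pos [0.6094 0.0468 0.1763] yaw -1.3 q6 1.48 open 0.41 F [-1.7722  0.4551 -0.1219]
total d [ 0.0908  0.001  -0.0013] rot [0.0002 0.001  0.0003] rows>=0.3
```

View pics/s16.png

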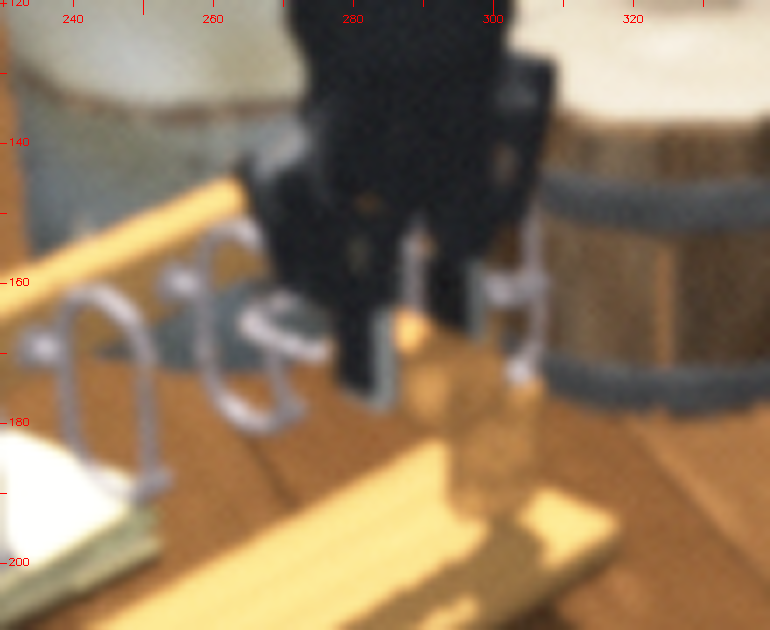

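```bash
python3 -m pendant '[[[0.035,0,0,0,0,0],[0.035,0,0,0,0,0],[0.01,0,0,0,0,0],[0,0,0,0,0,0]]]' 1; python3 -c "
from h import *
plan(.6276,.0462,.1765,-1.4)
s=cam('scene');crop(s,'s17.png',230,120,340,210,7)"
```

```text
time_s: 23.9
eef_pos: [0.6276, 0.0463, 0.1763]
eef_rot: [0.0, 1.0, -0.012, -0.001]
wrist_force: [-0.5, 0.6, -0.8]
opening: 0.41
t=23.90 pos [0.6276 0.0463 0.1763] yaw -1.4 q6 1.48 open 0.41 F [-0.5435  0.5529 -0.8061]
total d [-0.0001  0.0004 -0.0011] rot [0.0002 0.0005 0.0003] rows>=0.0
```

View pics/s17.png

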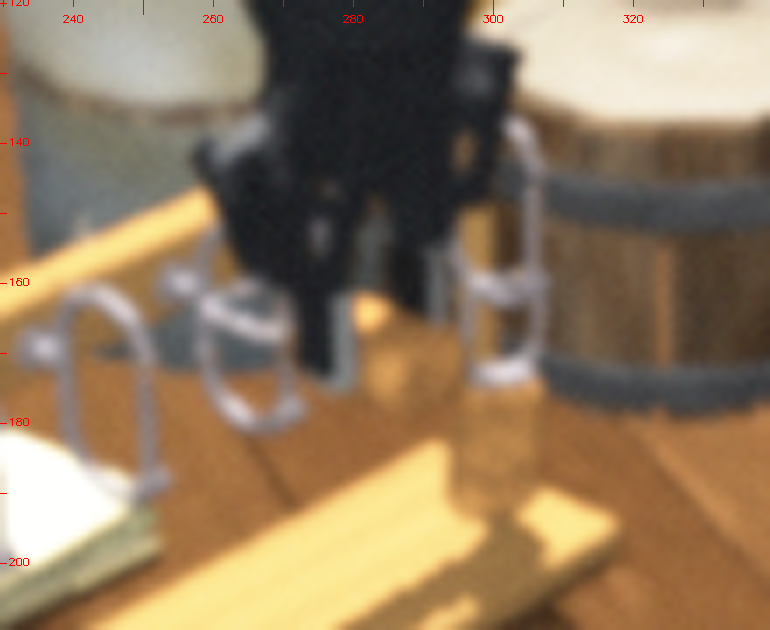

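Shut again. Release and retreat.

```bash
python3 -m pendant '[[[0,0,0,0,0,0],[0,0,0,0,0,0],[0,0,0,0,0,0],[0,0,0,0,0,0],[0,0,0,0,0,0],[0,0,0,0,0,0]]]' 0; python3 -m pendant '[[[-0.03,0,-0.1,0,0,0],[-0.03,0,-0.2,0,0,0],[-0.2,0.1,0,0,0,0],[-0.25,0.15,0,0,0,0],[-0.2,0.2,0,0,0,0],[0,0,0,0,0,0]]]' 0;python3 -c "
from h import *
t=cam('top');s=cam('scene');crop(s,'s18.png',200,110,380,310,3)"; python3 fl.py|sed -n '/GRASP/,$p'
```

```text
time_s: 24.7
eef_pos: [0.6275, 0.0463, 0.1768]
eef_rot: [0.0, 1.0, -0.012, -0.0]
wrist_force: [-1.0, 0.7, -0.9]
opening: 0.996
time_s: 25.45
eef_pos: [0.4802, -0.0423, 0.2466]
eef_rot: [0.002, 1.0, -0.011, 0.004]
wrist_force: [-0.2, 0.9, 0.6]
opening: 0.998
GRASP
C [0.5399 0.2793] eye [0.609  0.2686] yaw -8.8
C [0.4558 0.1463] eye [0.523  0.1267] yaw -16.2
```

View pics/s18.png

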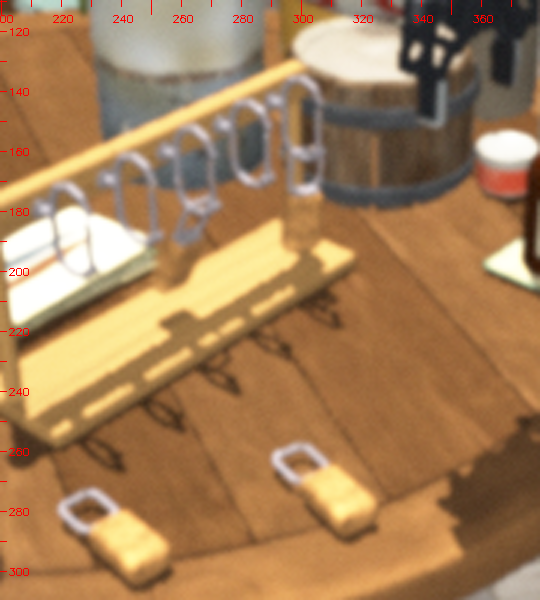

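```bash
python3 -m pendant '[[[-0.04,-0.15,0.05,0,0,0.02],[-0.04,-0.18,0.1,0,0,0.02],[-0.04,-0.18,0.15,0,0,0.02],[-0.04,-0.18,0.15,0,0,0.02],[0,-0.1,0.1,0,0,0],[0,0,0,0,0,0],[0,0,0,0,0,0]]]' 0;python3 -c "
from h import *
plan(.4557,.1463,.06,-16.2)"
```

```text
time_s: 26.52
eef_pos: [0.4783, 0.1285, 0.1338]
eef_rot: [0.001, 0.991, -0.134, 0.005]
wrist_force: [-0.5, -0.2, -0.3]
opening: 1.002
t=26.52 pos [0.4783 0.1285 0.1338] yaw -15.4 q6 1.87 open 1.00 F [-0.5119 -0.1545 -0.3436]
total d [-0.1365 -0.0564  0.3677] rot [ 0.0002 -0.0035  0.0045] rows>=1.3
```

```bash
python3 -m pendant '[[[-0.07,-0.03,0.1,0,-0.003,0.004],[-0.06,-0.025,0.12,0,0,0],[0,0,0.12,0,0,0],[0,0,0.03,0,0,0],[0,0,0,0,0,0]]]' 0;python3 -c "
from h import *
plan(.4557,.1463,.003,-16.2)
s=cam('scene');crop(s,'s19.png',270,210,360,300,6)"
```

```text
time_s: 27.15
eef_pos: [0.4552, 0.1455, 0.0577]
eef_rot: [0.0, 0.99, -0.143, 0.001]
wrist_force: [0.6, -0.7, -0.2]
opening: 1.001
t=27.15 pos [0.4552 0.1455 0.0577] yaw -16.5 q6 1.92 open 1.00 F [ 0.5506 -0.6828 -0.2375]
total d [ 0.0007 -0.0045  0.2735] rot [-0.0001 -0.0008 -0.0015] rows>=0.9
```

View pics/s19.png

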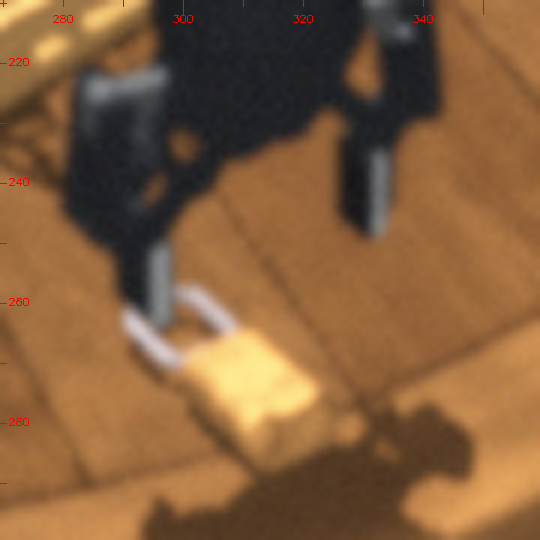

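```bash
python3 -m pendant '[[[0,-0.004,0.09,0,0,-0.001],[0,0,0.1,0,0,0],[0,0,0.07,0,0,0],[0,0,0.02,0,0,0],[0,0,0,0,0,0]]]' 0;python3 -c "
from h import *
plan(.4557,.1463,.003,-16.2)"
```

```text
time_s: 27.82
eef_pos: [0.4605, 0.1462, 0.0049]
eef_rot: [-0.001, 0.99, -0.142, 0.006]
wrist_force: [0.1, 0.1, -0.6]
opening: 1.004
t=27.82 pos [0.4605 0.1462 0.0049] yaw -16.4 q6 1.92 open 1.00 F [ 0.0885  0.1335 -0.5888]
total d [-0.0234  0.0062  0.0093] rot [-0.0011 -0.0036 -0.001 ] rows>=0.1
```

```bash
python3 -m pendant '[[[-0.023,0.005,0.004,-0.001,-0.003,0],[0,0,0,0,0,0]]]' 0;python3 -c "
from h import *
plan(.4557,.1463,.003,-16.2)";  python3 -m pendant '[[[0,0,0,0,0,0],[0,0,0,0,0,0],[0,0,0,0,0,0],[0,0,0,0,0,0],[0,0,0,0,0,0],[0,0,0,0,0,0]]]' 1
```

```text
time_s: 28.08
eef_pos: [0.4563, 0.1466, 0.005]
eef_rot: [-0.0, 0.99, -0.142, 0.001]
wrist_force: [-0.2, 0.5, 0.0]
opening: 1.002
t=28.07 pos [0.4563 0.1466 0.005 ] yaw -16.4 q6 1.92 open 1.00 F [-0.2028  0.4713  0.0377]
total d [-0.0026  0.0024  0.01  ] rot [-0.0002 -0.0009 -0.001 ] rows>=0.0
time_s: 28.82
eef_pos: [0.4571, 0.1467, 0.006]
eef_rot: [-0.0, 0.99, -0.142, 0.002]
wrist_force: [0.4, 0.4, 0.2]
opening: 0.405
```

```bash
python3 -m pendant '[[[0,0,-0.12,0,0,0],[0,0,-0.25,0,0,0],[0.04,0,-0.25,0,0,-0.01],[0.1,0.02,-0.18,0,0,-0.015],[0.14,0.03,-0.02,0,0,-0.02],[0.14,0.03,0,0,0,-0.02],[0.06,0,0,0,0,-0.015],[0,0,0,0,0,0],[0,0,0,0,0,0]]]' 1;python3 -c "
from h import *
plan(.575,.113,.176,-1.4)"
```

```text
time_s: 29.95
eef_pos: [0.5476, 0.1122, 0.1738]
eef_rot: [0.0, 1.0, -0.014, 0.0]
wrist_force: [-0.6, -0.8, -0.4]
opening: 0.405
t=29.95 pos [0.5476 0.1122 0.1738] yaw -1.6 q6 1.59 open 0.41 F [-0.5861 -0.7679 -0.3596]
total d [ 0.137  -0.0078 -0.0112] rot [ 0.0002 -0.0001 -0.0009] rows>=0.4
```

```bash
python3 -m pendant '[[[0.07,-0.005,-0.006,0,0,-0.001],[0.06,-0.003,-0.005,0,0,0],[0,0,0,0,0,0],[0,0,0,0,0,0]]]' 1;python3 -c "
from h import *
plan(.629,.1122,.176,-1.4)
s=cam('scene');crop(s,'s20.png',200,120,310,210,7)"
```

```text
time_s: 30.45
eef_pos: [0.5746, 0.1138, 0.1759]
eef_rot: [0.0, 1.0, -0.012, -0.0]
wrist_force: [-0.5, 0.5, -0.4]
opening: 0.406
t=30.45 pos [0.5746 0.1138 0.1759] yaw -1.4 q6 1.59 open 0.41 F [-0.4653  0.4925 -0.3771]
total d [ 0.2721  0.0013 -0.0006] rot [0.0002 0.     0.0001] rows>=0.9
```

View pics/s20.png

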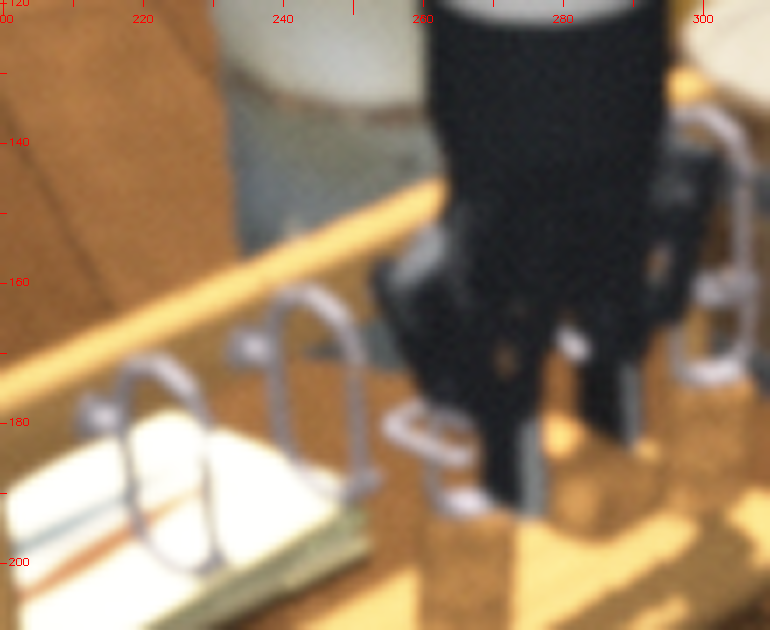

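```bash
python3 -m pendant '[[[0.04,0,0,0,0,0],[0.04,0,0,0,0,0],[0.04,0,0,0,0,0],[0.03,0,0,0,0,0],[0.03,0,0,0,0,0]]]' 1; python3 -c "
from h import *
plan(.629,.1122,.1765,-1.4)
s=cam('scene');crop(s,'s21.png',200,120,310,210,7)"
```

```text
time_s: 31.12
eef_pos: [0.6119, 0.1129, 0.1755]
eef_rot: [0.0, 1.0, -0.012, -0.001]
wrist_force: [-1.1, 0.6, -0.1]
opening: 0.407
t=31.12 pos [0.6119 0.1129 0.1755] yaw -1.4 q6 1.59 open 0.41 F [-1.0517  0.6294 -0.0841]
total d [ 0.0853  0.0016 -0.0051] rot [0.0001 0.0006 0.0001] rows>=0.3
```

View pics/s21.png

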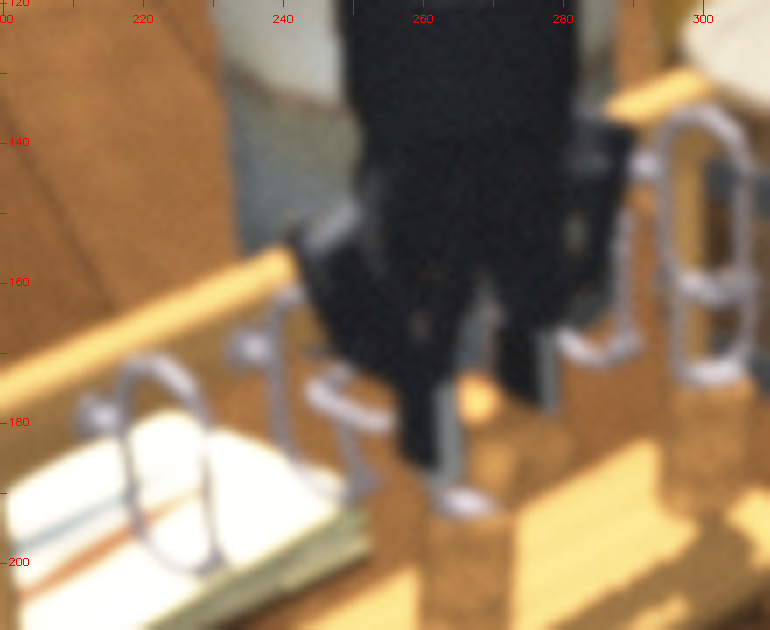

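```bash
python3 -m pendant '[[[0.035,0,-0.003,0,0,0],[0.035,0,0,0,0,0],[0.01,0,0,0,0,0],[0,0,0,0,0,0]]]' 1; python3 -c "
from h import *
plan(.629,.1122,.1765,-1.4)
s=cam('scene');crop(s,'s22.png',200,120,310,210,7)"
```

```text
time_s: 31.68
eef_pos: [0.6305, 0.1123, 0.1765]
eef_rot: [0.0, 1.0, -0.012, 0.0]
wrist_force: [0.1, -0.4, -0.3]
opening: 0.405
t=31.68 pos [0.6305 0.1123 0.1765] yaw -1.4 q6 1.59 open 0.41 F [ 0.0941 -0.3678 -0.3029]
total d [-0.0075  0.0006 -0.0001] rot [ 0.0002 -0.0002  0.    ] rows>=0.0
```

View pics/s22.png

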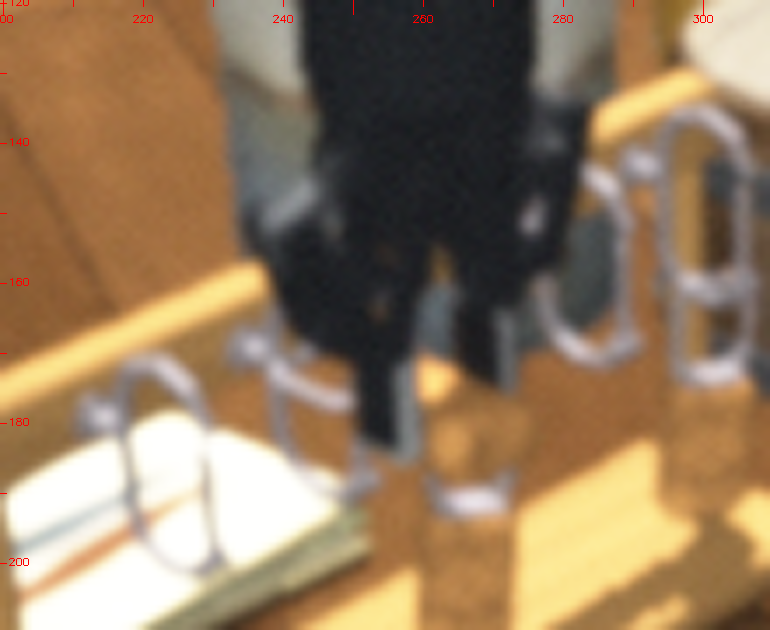

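```bash
python3 -m pendant '[[[0,0,0,0,0,0],[0,0,0,0,0,0],[0,0,0,0,0,0],[0,0,0,0,0,0],[0,0,0,0,0,0],[0,0,0,0,0,0]]]' 0; python3 -m pendant '[[[-0.03,0,-0.1,0,0,0],[-0.03,0,-0.2,0,0,0],[-0.2,0.15,0,0,0,0],[-0.2,0.15,0,0,0,0],[0,0,0,0,0,0]]]' 0;python3 -c "
from h import *
t=cam('top');s=cam('scene');crop(s,'s23.png',200,110,380,310,3)"; python3 fl.py|sed -n '/GRASP/,$p'
```

```text
time_s: 32.48
eef_pos: [0.6302, 0.1124, 0.1769]
eef_rot: [0.0, 1.0, -0.012, 0.0]
wrist_force: [-0.7, 0.1, 0.3]
opening: 0.998
time_s: 33.1
eef_pos: [0.5346, 0.0535, 0.2449]
eef_rot: [0.001, 1.0, -0.011, 0.003]
wrist_force: [0.2, 0.3, 0.7]
opening: 1.003
GRASP
C [0.5398 0.2794] eye [0.609  0.2687] yaw -8.8
```

View pics/s23.png

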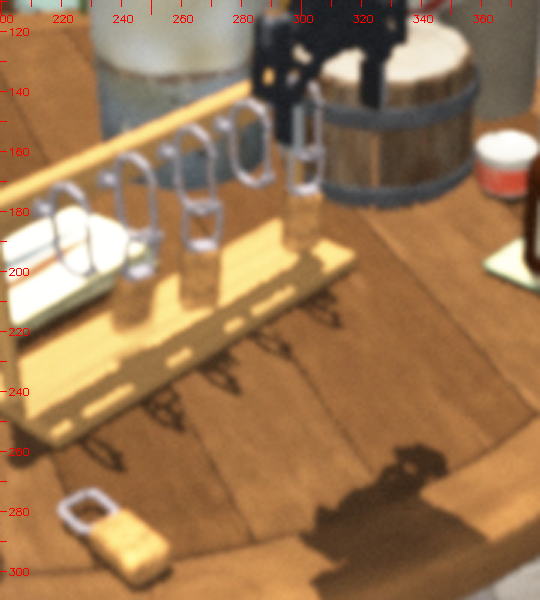

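```bash
python3 -m pendant '[[[0,-0.14,0.02,0,0,0.01],[0,-0.22,0.05,0,0,0.01],[0,-0.26,0.1,0,0,0.01],[0,-0.22,0.15,0,0,0.01],[0,-0.14,0.1,0,0,0],[0,-0.05,0,0,0,0],[0,0,0,0,0,0]]]' 0;python3 -c "
from h import *
plan(.5398,.2793,.06,-8.8)"
```

```text
time_s: 34.17
eef_pos: [0.5619, 0.2701, 0.1581]
eef_rot: [0.0, 0.997, -0.074, 0.005]
wrist_force: [-0.1, -0.4, -0.2]
opening: 1.0
t=34.17 pos [0.5619 0.2701 0.1581] yaw -8.4 q6 1.98 open 1.00 F [-0.142  -0.3637 -0.2297]
total d [-0.1211 -0.0293  0.4892] rot [-0.     -0.0032  0.002 ] rows>=1.6
```

```bash
python3 -m pendant '[[[-0.06,-0.015,0.1,0,-0.003,0.002],[-0.055,-0.014,0.15,0,0,0],[0,0,0.15,0,0,0],[0,0,0.06,0,0,0],[0,0,0,0,0,0],[0,0,0,0,0,0]]]' 0;python3 -c "
from h import *
plan(.5398,.2793,.003,-8.8)
s=cam('scene');crop(s,'s24.png',190,220,300,320,6)"
```

```text
time_s: 34.92
eef_pos: [0.5402, 0.2761, 0.065]
eef_rot: [-0.0, 0.997, -0.08, 0.002]
wrist_force: [0.5, 0.0, -0.5]
opening: 0.999
t=34.92 pos [0.5402 0.2761 0.065 ] yaw -9.2 q6 2.01 open 1.00 F [ 0.5018  0.0124 -0.453 ]
total d [-0.0052 -0.0151  0.3098] rot [-0.0004 -0.0009 -0.0021] rows>=1.0
```

View pics/s24.png

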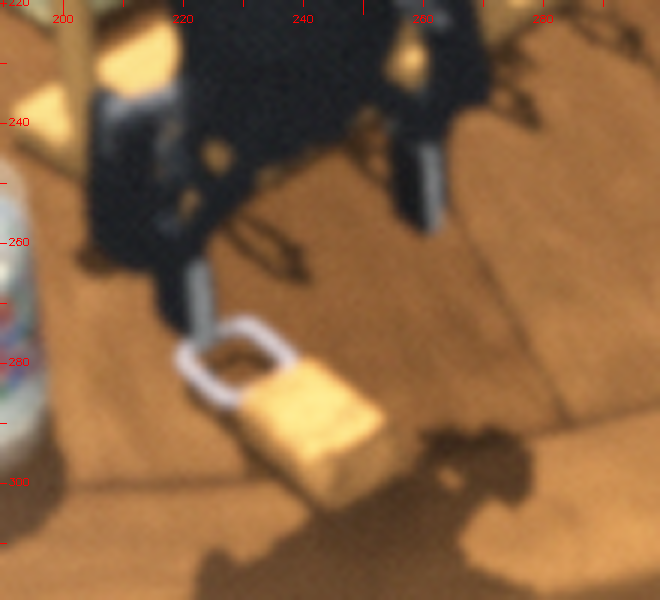

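```bash
python3 -m pendant '[[[-0.005,-0.014,0.09,0,0,-0.002],[0,0,0.12,0,0,0],[0,0,0.07,0,0,0],[0,0,0,0,0,0]]]' 0;python3 -c "
from h import *
plan(.5398,.2793,.003,-8.8)"
```

```text
time_s: 35.48
eef_pos: [0.5415, 0.2801, 0.0079]
eef_rot: [-0.001, 0.997, -0.076, 0.003]
wrist_force: [-0.8, -0.3, -0.9]
opening: 1.003
t=35.48 pos [0.5415 0.2801 0.0079] yaw -8.8 q6 2.01 open 1.00 F [-0.7735 -0.2584 -0.9085]
total d [-0.0079  0.0051  0.0246] rot [-0.001  -0.0022  0.0002] rows>=0.1
```

```bash
python3 -m pendant '[[[-0.007,0.003,0.024,-0.001,-0.002,0],[0,0,0,0,0,0]]]' 0;python3 -c "
from h import *
plan(.5398,.2793,.003,-8.8)";  python3 -m pendant '[[[0,0,0,0,0,0],[0,0,0,0,0,0],[0,0,0,0,0,0],[0,0,0,0,0,0],[0,0,0,0,0,0],[0,0,0,0,0,0]]]' 1
```

```text
time_s: 35.72
eef_pos: [0.5405, 0.28, 0.0036]
eef_rot: [-0.0, 0.997, -0.076, 0.001]
wrist_force: [-0.1, 0.4, 0.7]
opening: 1.001
t=35.73 pos [0.5405 0.28   0.0036] yaw -8.8 q6 2.01 open 1.00 F [-0.1473  0.4151  0.7048]
total d [-0.0031  0.0039  0.0028] rot [-0.0001 -0.0004  0.0003] rows>=0.0
time_s: 36.48
eef_pos: [0.5419, 0.2803, 0.0055]
eef_rot: [-0.001, 0.997, -0.076, 0.002]
wrist_force: [-0.6, 0.1, -0.0]
opening: 0.407
```

```bash
python3 -m pendant '[[[0,0,-0.12,0,0,0],[0,0,-0.25,0,0,0],[0,0.04,-0.25,0,0,-0.01],[0,0.1,-0.18,0,0,-0.01],[0.02,0.14,-0.02,0,0,-0.01],[0.05,0.13,0,0,0,-0.01],[0.05,0.05,0,0,0,0],[0,0,0,0,0,0],[0,0,0,0,0,0]]]' 1;python3 -c "
from h import *
plan(.578,.179,.1755,-1.4)"
```

```text
time_s: 37.6
eef_pos: [0.5565, 0.1859, 0.1731]
eef_rot: [-0.0, 1.0, -0.012, 0.0]
wrist_force: [0.7, 0.4, -0.0]
opening: 0.403
t=37.60 pos [0.5565 0.1859 0.1731] yaw -1.3 q6 1.71 open 0.40 F [ 0.6698  0.3601 -0.0325]
total d [ 0.1082  0.0322 -0.0121] rot [-0.0001 -0.0003  0.0004] rows>=0.4
```

```bash
python3 -m pendant '[[[0.06,0.02,-0.007,0,0,0],[0.045,0.014,-0.006,0,0,0],[0,0,0,0,0,0],[0,0,0,0,0,0]]]' 1;python3 -c "
from h import *
plan(.631,.1777,.1755,-1.4)
s=cam('scene');crop(s,'s25.png',180,130,290,220,7)"
```

```text
time_s: 38.1
eef_pos: [0.5783, 0.1799, 0.175]
eef_rot: [-0.0, 1.0, -0.011, -0.0]
wrist_force: [0.6, -0.1, 0.2]
opening: 0.405
t=38.10 pos [0.5783 0.1799 0.175 ] yaw -1.2 q6 1.70 open 0.40 F [ 0.6461 -0.0868  0.2101]
total d [ 0.2635  0.0055 -0.0025] rot [-0.0001  0.0002  0.0009] rows>=0.8
```

View pics/s25.png

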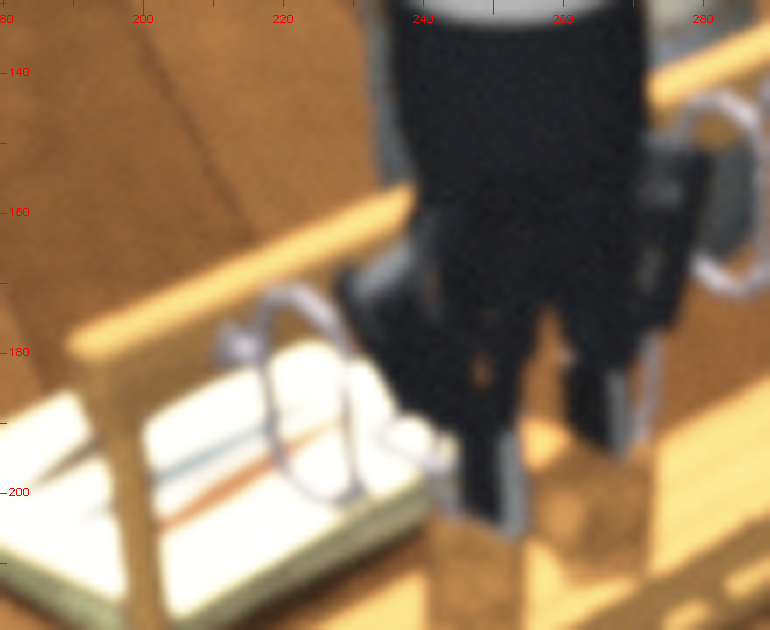

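```bash
python3 -m pendant '[[[0.04,0.002,-0.002,0,0,0],[0.04,0.002,0,0,0,0],[0.04,0,0,0,0,0],[0.03,0,0,0,0,0],[0.02,0,0,0,0,0]]]' 1; python3 -c "
from h import *
plan(.631,.1777,.1755,-1.4)
s=cam('scene');crop(s,'s26.png',180,130,290,220,7)"
```

```text
time_s: 38.78
eef_pos: [0.6137, 0.1785, 0.1751]
eef_rot: [-0.0, 1.0, -0.011, -0.001]
wrist_force: [-1.7, 0.4, 0.2]
opening: 0.404
t=38.77 pos [0.6137 0.1785 0.1751] yaw -1.2 q6 1.69 open 0.40 F [-1.66    0.4181  0.19  ]
total d [ 0.0867  0.0019 -0.0023] rot [-0.0001  0.0007  0.001 ] rows>=0.3
```

View pics/s26.png

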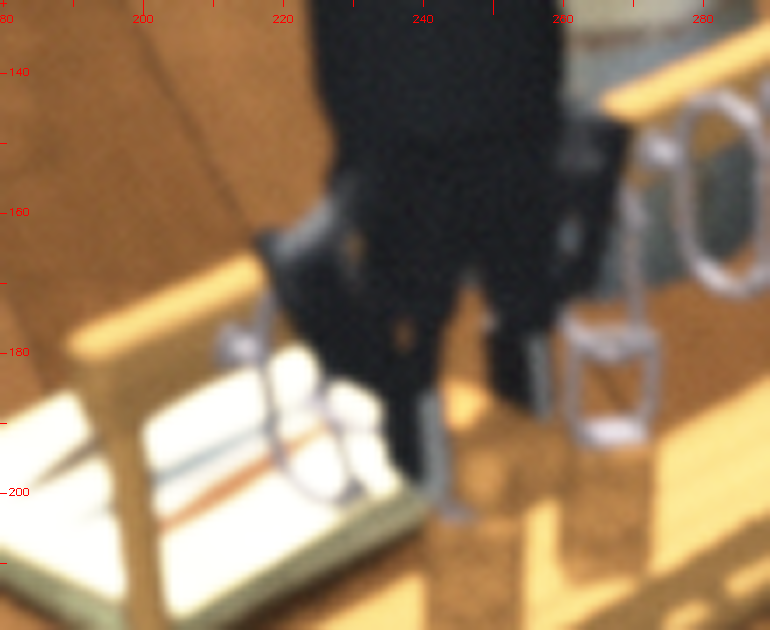

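```bash
python3 -m pendant '[[[0.035,0,-0.002,0,0,0],[0.035,0,0,0,0,0],[0.01,0,0,0,0,0],[0,0,0,0,0,0]]]' 1; python3 -c "
from h import *
plan(.631,.1777,.1755,-1.4)
s=cam('scene');crop(s,'s27.png',180,130,290,220,7)"
```

```text
time_s: 39.33
eef_pos: [0.6319, 0.178, 0.1759]
eef_rot: [-0.0, 1.0, -0.011, -0.0]
wrist_force: [-0.3, 0.3, -0.6]
opening: 0.408
t=39.33 pos [0.6319 0.178  0.1759] yaw -1.2 q6 1.69 open 0.41 F [-0.3342  0.3346 -0.6426]
total d [-0.0044  0.0015  0.0019] rot [-0.0001  0.      0.001 ] rows>=0.0
```

View pics/s27.png

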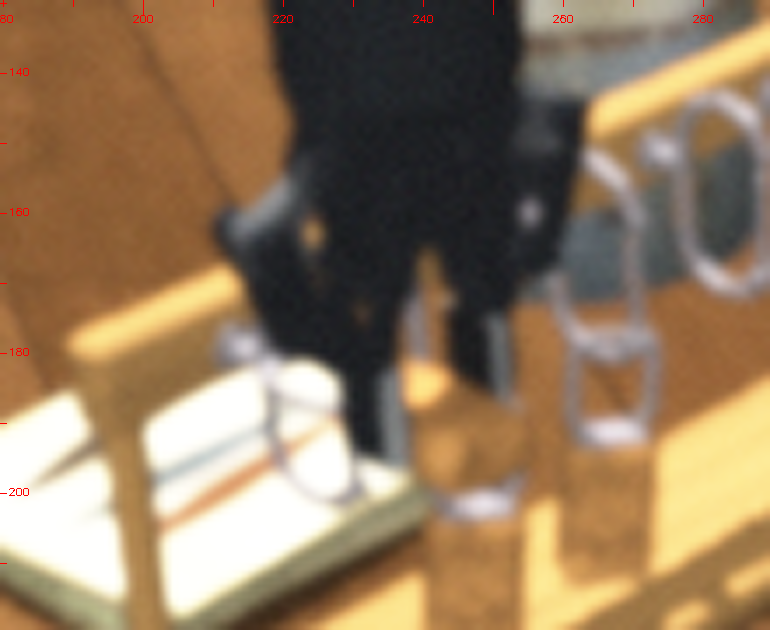

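```bash
python3 -m pendant '[[[0,0,0,0,0,0],[0,0,0,0,0,0],[0,0,0,0,0,0],[0,0,0,0,0,0],[0,0,0,0,0,0],[0,0,0,0,0,0]]]' 0; python3 -m pendant '[[[-0.03,0,-0.1,0,0,0],[-0.03,0,-0.2,0,0,0],[-0.2,0.15,0,0,0,0],[-0.25,0.15,0,0,0,0],[-0.2,0.2,0,0,0,0],[0,0.2,0,0,0,0],[0,0,0,0,0,0],[0,0,0,0,0,0],[0,0,0,0,0,0],[0,0,0,0,0,0],[0,0,0,0,0,0],[0,0,0,0,0,0]]]' 0;python3 -c "
from h import *
t=cam('top');s=cam('scene');crop(s,'s28.png',160,110,420,310,3);crop(s,'s28b.png',190,120,330,225,5.5);crop(t,'t28.png',200,120,460,260,3)"; python3 fl.py|sed -n '/GRASP/,$p'
```

```text
time_s: 40.12
eef_pos: [0.6316, 0.1781, 0.1763]
eef_rot: [-0.0, 1.0, -0.011, 0.0]
wrist_force: [0.3, -0.5, 0.0]
opening: 0.998
time_s: 41.62
eef_pos: [0.484, 0.0413, 0.2489]
eef_rot: [0.0, 1.0, -0.008, 0.007]
wrist_force: [0.2, 0.7, -0.7]
opening: 1.0
GRASP
```

View pics/s28.png

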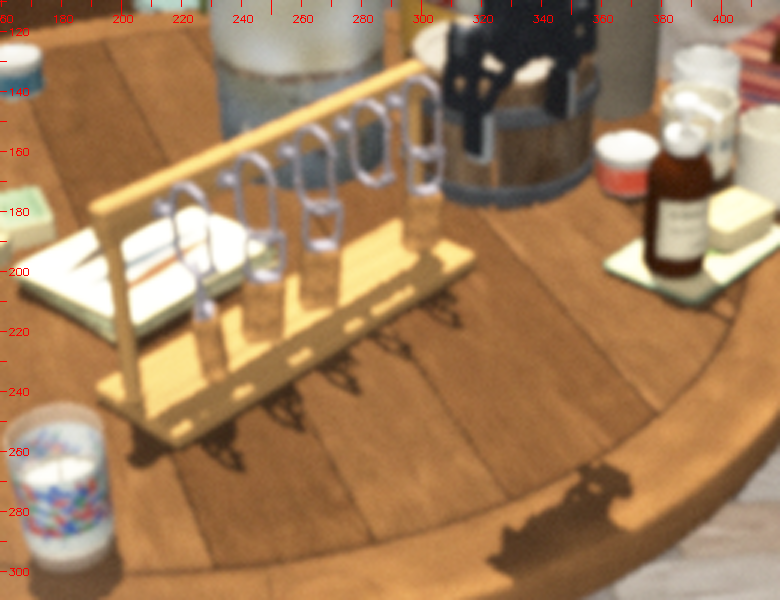

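View pics/s28b.png

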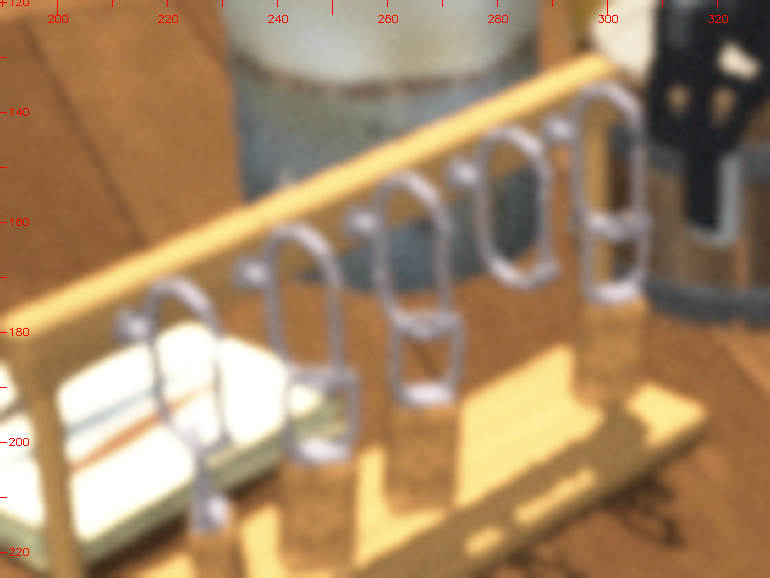

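View pics/t28.png

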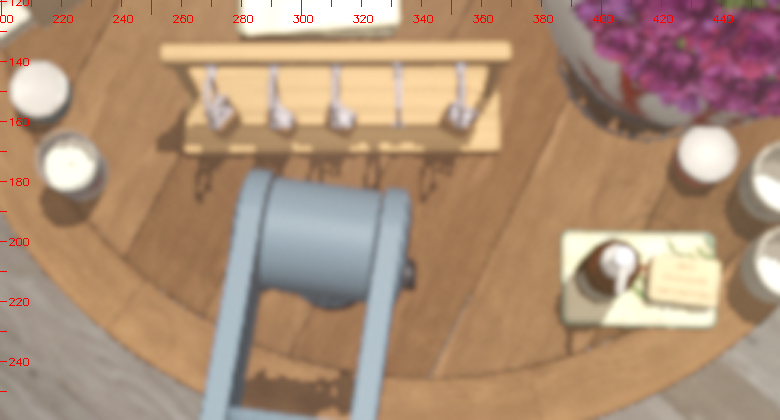

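```bash
python3 -m pendant '[[[-0.1,0.2,0,0,0,0],[-0.1,0.2,0,0,0,0],[0,0,0,0,0,0],[0,0,0,0,0,0],[0,0,0,0,0,0],[0,0,0,0,0,0],[0,0,0,0,0,0],[0,0,0,0,0,0],[0,0,0,0,0,0],[0,0,0,0,0,0],[0,0,0,0,0,0],[0,0,0,0,0,0]]]' 0;python3 -m pendant '[[[0,0,0,0,0,0],[0,0,0,0,0,0],[0,0,0,0,0,0],[0,0,0,0,0,0],[0,0,0,0,0,0],[0,0,0,0,0,0],[0,0,0,0,0,0],[0,0,0,0,0,0],[0,0,0,0,0,0],[0,0,0,0,0,0],[0,0,0,0,0,0],[0,0,0,0,0,0]]]' 0;python3 -c "
from h import *
t=cam('top');s=cam('scene');cv2.imwrite('pics/s29f.png',s['pixels']);crop(s,'s29b.png',190,120,330,225,5.5);crop(t,'t29.png',180,100,460,280,2.8)"
```

```text
time_s: 43.32
eef_pos: [0.443, -0.0377, 0.2485]
eef_rot: [-0.0, 1.0, -0.006, 0.008]
wrist_force: [0.4, -0.0, 0.4]
opening: 0.999
time_s: 44.82
eef_pos: [0.443, -0.0377, 0.2485]
eef_rot: [-0.0, 1.0, -0.006, 0.008]
wrist_force: [0.3, 1.0, -0.2]
opening: 1.001
```

View pics/s29b.png

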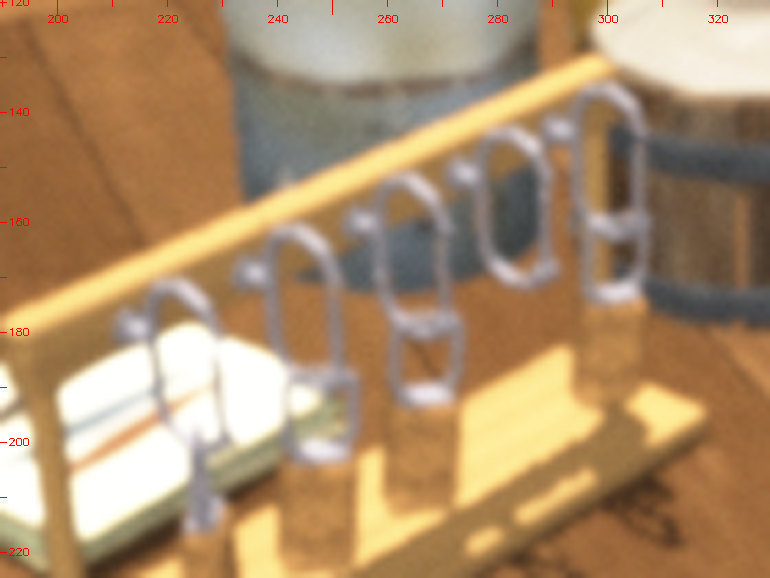

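View pics/t29.png

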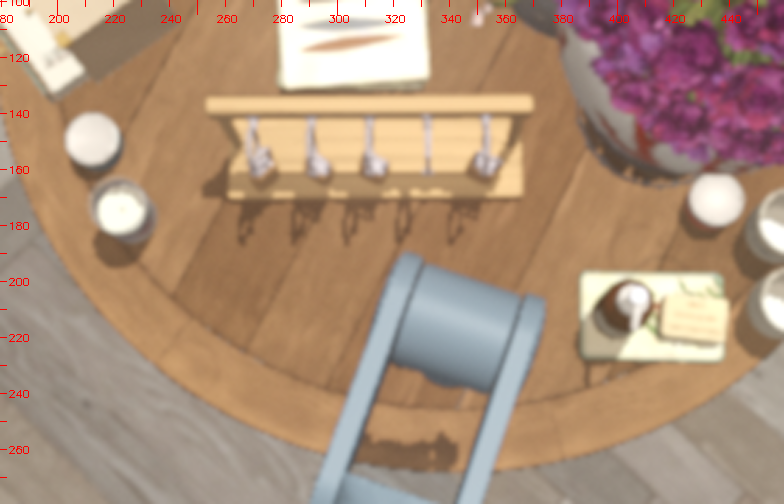

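View pics/s29f.png

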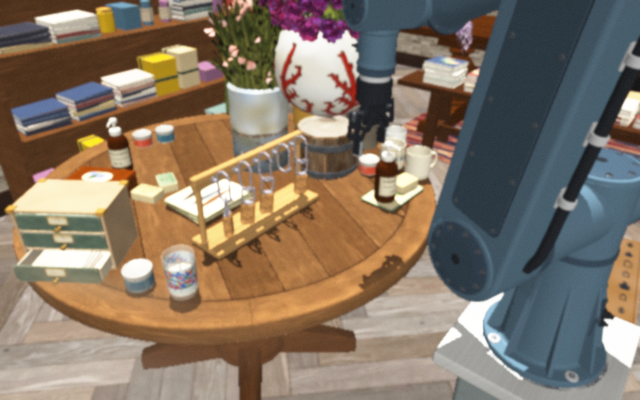

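```bash
python3 -c "
from bench import ctrl
print(ctrl.hand_in())"
```

```text
the job is handed in; nothing more can be done
None
```

I moved the bottle first, then clipped all four floats on the table onto hooks of their own and handed the job in at about 45 s.

- **Bottle:** I gripped it by its collar and set it upright on the free half of the bath tray, beside the soap.
- **Floats:** There were only four; neither camera ever showed a fifth. They hang on hooks 5, 3, 2 and 1. On each push the gate folded in at 1–2 N, and the force then dropped away.
- **Gates:** In the last pictures every gate looks closed, with its float hanging under the loop. On hook 1 a finger partly hid the gate during the push, so I confirmed that one only after letting go.
- **Bystanders:** The soap and the candle look unmoved, and the arm stood clear of everything.

One thing looked different: the float on hook 1 hangs turned about its vertical axis compared with the others. It was at rest and still inside the loop a few seconds later, so I left it. I did not notice any float being knocked aside.

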